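# Hook the seeded rolls out from under the rack

### The job

The cutting board is parked across the front of the wire rack: move it away and lean it safely in the oak board rest, its lower edge standing between the lip and the back panel and its upper part resting back against the panel. Then take the tray hook from the butcher block, hook the bow handle of the tray of dark seeded rolls and draw the tray wholly out from under the rack, upright on the counter with its rolls still in it, never touching it with the gripper. Finally lay the hook back on top of the butcher block; leave the other tray and everything else on the counter where it is.

Things in the scene. Friction and masses are not known exactly. Their poses are not given: they have to be found in the camera images.
- rack: Chrome wire rack (shelf riser) fixed on the counter, 260 deep (x) x 320 wide (y) x 165 high, origin on the counter under its centre. Its open front faces its own -x, front rail (8 mm bar) at x -130 mm, height 165 mm; legs (8 mm) only at the four corners, side braces 50 mm up; the top is a grid of wires 32 mm apart, so nothing can be reached from above. A baguette lies on its rear edge. Free height beneath: 158 mm.
- tray_seeded: Wooden tray of three loose dark brown seeded rolls, standing under the rack on its left or right half. 150 long (x) x 105 wide (y) x 45 high, origin at the centre of its underside; a steel bow handle sticks out of its front end (own -x) towards the rack's front. Tray with rolls about 0.46 kg.
- tray_seeded_bow (a point): Middle of the opening of that tray's bow handle: a level loop of 7 mm round bar, bar centre line 35 mm above the tray's underside and running 34 mm out from the tray's end wall, clear opening 30 (x) x 45 (y) mm; this point lies 17 mm out from the end wall (92 mm from the tray's centre), at the bar's height. Axes as the tray's.
- tray_plain: The same kind of tray with three pale plain rolls, beside the other one on the other half of the rack. To be left alone.
- roll0_center (a point): Centre of a dark seeded roll in the tray, 80 x 42 x 42 mm.
- roll1_center (a point): Centre of the second such roll.
- roll2_center (a point): Centre of the third such roll.
- board: Pale wooden cutting board, 15 thick (x) x 200 wide (y) x 210 high (z), 0.44 kg, square plain edges; origin in the middle of its lower edge face. It starts standing across the front of the rack, leaning back about 14 degrees against the rack's front rail, its foot on the counter; its top edge stands 40 mm above the rack.
- board_top (a point): Middle of the board's upper edge (210 mm along the board's z from its origin). Axes as the board's.
- rest: Oak board rest fixed on the counter, 220 wide (y), origin on the counter midway between lip and panel. Base plank 10 mm thick; a front lip whose inner face is at x -24 mm and whose top is 24 mm above the counter; an upright back panel whose front face is at x +24 mm and whose top is 130 mm above the counter. A board with its foot against the lip leans back on the panel at about 16 degrees from vertical.
- block: Butcher block fixed on the counter, 220 (x) x 130 (y), top 60 mm above the counter, origin under its centre.
- hook_grip (a point): Centre of the tray hook's dark wooden handle, a bar 120 long (x) x 22 wide (y) x 26 high (z). Own +x points along the hook's steel rod (8 mm round, on the handle's centre line) to the bent pin. The hook (0.15 kg, balancing about 40 mm ahead of the handle's centre) starts on top of the butcher block, handle along the block's x with its flat underside on the block and centre about 35 mm behind the block's centre, and its pin hangs down past the block's +x edge.
- hook_pin (a point): Point on the hook's pin, which is 8 mm round: 200 mm ahead of the handle's centre and 30 mm below it (when held as it lies); the pin goes straight down from the rod to its tip, 50 mm below the handle's centre.
- jam: Jam jar, 58 diameter x 75 high, origin at the centre of its underside, on the counter in front of the plain-roll tray. Leave it.
- honey: Honey jar, 60 diameter x 85 high, origin under its centre, on the counter beyond the jam jar, also in front of the plain-roll tray. Leave it.
- butter: White covered butter dish, 65 (x) x 100 (y) x 68 high, origin under its centre. Leave it.
- mug: Blue mug, 76 diameter x 85 high, handle at its +y reaching 74 mm from its axis, origin under its centre. Leave it.
- tongs: Steel serving tongs with black heads lying flat, 240 long, 60 wide, 24 high, origin under the middle. Leave it.
There are look-alikes about, which are no part of the job. Leave any green or purple look-alike of the part that bears roll2_center alone. Leave any turquoise look-alike of the part that bears roll1_center alone.

How it is judged:
By the outcome, as a careful person would: the job done as asked, in the order asked, and still so for the second after the job is handed in, with the robot touching nothing.
It also fails if it takes over 72 s, if anything falls off the work surface, if the arm or the gripper's body presses on something with over 40 N, if the wrist force passes 120 N, or if a joint passes its speed limit or range.

### The arm

A 6-joint arm with a two-finger parallel gripper is mounted at the origin on the work surface. World frame = base frame: x ahead of the robot, y to its left, z up, the work surface at z = 0. Lengths are in m, angles in rad, forces in N, time in s.
With the tool pointing down it reaches from about 0.425 to 0.95 m from the base axis. Payload 3.5 kg.
Tool frame: the origin (TCP) lies midway between the tips of the shut fingers; the grasp point (between the pads) lies 19 mm behind it; y points along the fingers, x is the direction in which the jaws open and shut, and the axes are right-handed (so a half turn about y gives the same grasp; the last joint's range is limited). The gripper opens to 85 mm and grips with 20 to 120 N. Pads are 22 mm wide; open, the fingers measure 114 mm over their backs; the gripper's body (76 mm by 85 mm) begins 54 mm behind the grasp point. The pads swing forward as they close: fully open they stand 13 mm farther back than shut.
Start: joints at [1.153, 0.286, 1.577, -0, 1.279, -0.15], TCP at [0.179, 0.651, 0.231] pointing down, gripper open.
Joint ranges: [-2.77, 2.77], [-0.9, 2.22], [0.21, 2.48], [-1.53, 4.67], [0.24, 2.81], [-2.84, 2.84]. Speed limits (rad/s): [2.79, 2.79, 3.14, 3.14, 3.14, 3.14].

### API

Orientations are given as a unit quaternion [x, y, z, w].
In Python, from plant import ctrl, viewer gives the robot as it stands.
- The arm moves only by the tool step_arm, never from a script. Its argument "rows" is a list of rows, each a list of 3 entries, a list of its own where there are three numbers: the turn, a rotation vector about the tool's x, y, z in degrees, then the shift along the tool's x, y, z in mm, then the closure, from 0 (fully open) to 1 (shut). A call has 1 to 10 rows; each row is the pose to reach, as a shift and turn from the pose commanded when the call began, along the tool's axes at that moment; what a row does not reach only later rows make up. A row lasts 1/12 s, in which the tool goes at most 41.7 mm and 7.16 degrees, less where a joint would pass 70% of its speed; a pose out of reach is approached as far as the arm can. A call with a gripper value outside its range is refused whole. The fingers move at their own pace and stop on an object; "newtons" is the grip in N (left out, the last holds). Time passes only in rows, so rows that repeat a pose let the fingers close. It gives the time, the measured TCP pose, the force and the opening at its end, in the units of the state.
- ctrl.get_state(): the state, without advancing time (a new reading comes with each control period).
- viewer.read_camera(name): name is "scene" or "top" or "wrist"; returns (picture, depth): 384x512x3 uint8, red, green, blue; 384x512 float32, m along the optical axis (not along the pixel's ray), 0 where there is no reading.
- viewer.calibration(name): a dict with "K" (3x3 intrinsics, pixels), "R" (3x3) and "t" (3): a world point X has camera coordinates R X + t. Camera axes: x right, y down, z forward; pixel columns grow to the right and rows downward; lengths in m; the calibration is good to about 2 mm. The wrist camera is an equidistant fisheye: a pixel r from the principal point sees the ray r / f radians off the axis. A picture is of the moment at which its call begins: read the wrist's pose just before it. calibration takes no time and is no camera call; for the wrist camera it gives the pose at the moment of the call.
- ctrl.sign_off(): hands the job in, once; it reports no verdict.
The state is a dict: "time": time; "qpos": joint angles; "dq": joint speeds; "joint_efforts": joint torques, N m; "eef_pos": TCP position; "tcp_rot": TCP orientation; "contact_force": force on the tool from outside, world axes, zero at the start; "wrist_torque": the same for the moment, N m; "opening": opening from 0.0 (shut) to 1.0 (fully open).
Only numpy, scipy, OpenCV 4.12 (cv2) and the standard library are available. Lean on these libraries where they do the work, as an engineer would, in place of code of your own. Each camera call takes 0.05 s, during which the arm holds its last target.

## Working session

There is one attempt and no reset: what is moved stays moved. The work goes in short steps, Python scripts to look and compute and a tool call to move; the robot and the scene stay as the last step left them, time stands still between calls to the robot, and variables do not carry over. Pictures are saved under pics/ and viewed, and the job is handed in when it is done.

Besides the shell and the picture viewer there is one more tool, called after "Emit:" as name([rows], argument=value, ...), one row to a line, values as JSON. step_arm: Moves the arm, as the interface text tells. Its arguments: {"type":"object","properties":{"rows":{"type":"array"},"newtons":{"type":"number"}},"required":["rows"]}

```bash
ls; mkdir -p pics
python3 - <<'E'
from plant import ctrl, viewer
import cv2
for n in ("scene","top","wrist"):
    p,d=viewer.read_camera(n); cv2.imwrite(f"pics/{n}0.png",p[:,:,::-1])
    import numpy as np; np.savez(f"pics/{n}0.npz",p=p,d=d,**viewer.calibration(n))
    print(n,viewer.calibration(n))
print(ctrl.get_state())
E
```

```text
pics
scene {'K': array([[482.70379912,   0.        , 255.56747478],
       [  0.        , 482.70379912, 194.69045079],
       [  0.        ,   0.        ,   1.        ]]), 'R': array([[-0.80649599,  0.59123417,  0.00252483],
       [ 0.49325665,  0.67518815, -0.54846954],
       [-0.32597867, -0.4410931 , -0.83616672]]), 't': array([ 0.4025126 , -0.22305097,  1.72596547])}
top {'K': array([[490.78974277,   0.        , 250.61432763],
       [  0.        , 490.78974277, 188.07626866],
       [  0.        ,   0.        ,   1.        ]]), 'R': array([[-9.70596516e-04, -9.99997886e-01,  1.81266405e-03],
       [-9.97339665e-01,  8.35891820e-04, -7.28895966e-02],
       [ 7.28879273e-02, -1.87858815e-03, -9.97338368e-01]]), 't': array([0.03266606, 0.53594887, 1.83996661])}
wrist {'K': array([[297.31863964,   0.        , 253.76666293],
       [  0.        , 297.31863964, 188.12816969],
       [  0.        ,   0.        ,   1.        ]]), 'R': array([[ 0.26408054,  0.9644997 , -0.00133895],
       [ 0.91920126, -0.25125687,  0.30321451],
       [ 0.29211388, -0.08130381, -0.95292139]]), 't': array([-0.67487516, -0.03996668,  0.38082389])}
{'time': 0.15, 'qpos': array([ 1.15295096e+00,  2.87005915e-01,  1.57787008e+00,  2.49196573e-05,
        1.27858632e+00, -1.50019569e-01]), 'dq': array([ 0.00270948,  0.00118385, -0.005702  ,  0.00120647, -0.00032403,
       -0.00126096]), 'joint_efforts': array([-3.86643278e-04, -4.06604862e+01, -2.93142128e+01, -2.15468267e-04,
        3.96377756e-03,  2.74304121e-06]), 'eef_pos': array([0.17839428, 0.65046145, 0.23021986]), 'tcp_rot': array([ 0.5625917 ,  0.42818111, -0.4293485 , -0.56197097]), 'contact_force': array([-0.3396799 , -0.72757411,  0.02665823]), 'wrist_torque': array([0.02746344, 0.00876657, 0.07085922]), 'opening': 1.0005204060547348}
```

View pics/scene0.png

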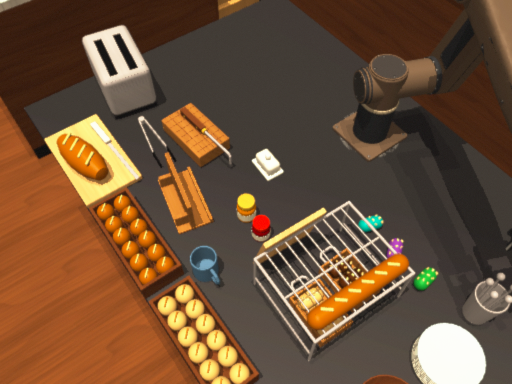

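View pics/top0.png

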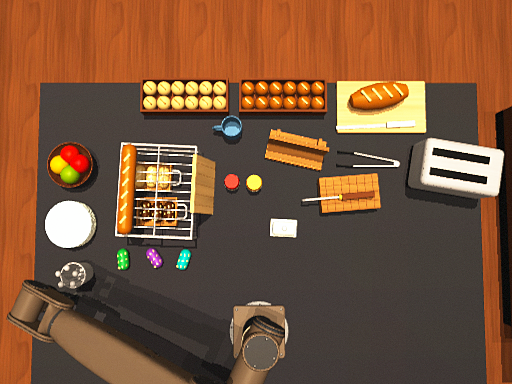

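View pics/wrist0.png

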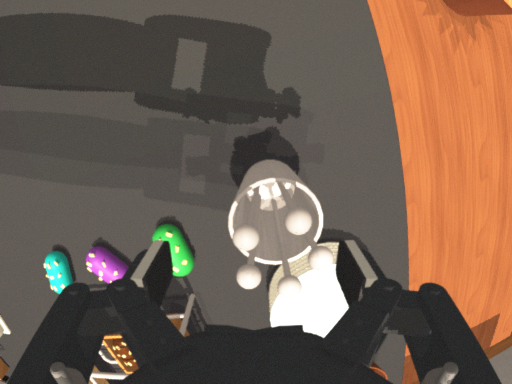

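The top view shows the rack at (155,195) with its front to the right, the board at (204,185), the rest at (295,150), the hook and block at (345,195), and the jars at (232,182) and (254,183). The dark rolls are at (158,210) and the pale ones at (158,178). The green, purple and turquoise look-alikes are at (123,258), (154,258) and (183,258), outside the rack. Next I'll enlarge and measure.

```bash
cat > h.py <<'E'
import numpy as np, cv2
def load(n): return np.load(f"pics/{n}.npz")
def cloud(f):
    d=f['d'].astype(float);K,R,t=f['K'],f['R'],f['t']
    v,u=np.mgrid[:384,:512]
    P=np.stack([(u-K[0,2])/K[0,0]*d,(v-K[1,2])/K[1,1]*d,d],-1)
    W=(P-t)@R
    W[d==0]=np.nan
    return W
def crop(f,x0,y0,x1,y1,s,out,grid=20):
    im=cv2.resize(f['p'][y0:y1,x0:x1,::-1],None,fx=s,fy=s,interpolation=cv2.INTER_CUBIC)
    for x in range((x0//grid+1)*grid,x1,grid):
        cv2.putText(im,str(x),(int((x-x0)*s),10),0,.35,(255,255,255),1); cv2.line(im,(int((x-x0)*s),12),(int((x-x0)*s),18),(255,255,255),1)
    for y in range((y0//grid+1)*grid,y1,grid):
        cv2.putText(im,str(y),(0,int((y-y0)*s)),0,.35,(255,255,255),1)
    cv2.imwrite(out,im)
E
python3 - <<'E'
from h import *
f=load("top0"); crop(f,105,120,265,240,5,"pics/tc1.png"); crop(f,255,115,415,235,5,"pics/tc2.png")
f=load("scene0"); crop(f,240,190,420,350,4.4,"pics/sc1.png") if 0 else crop(f,230,195,420,340,4.1,"pics/sc1.png")
crop(f,120,90,280,220,4.6,"pics/sc2.png")
E
```

```text
(no output)
```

View pics/tc1.png

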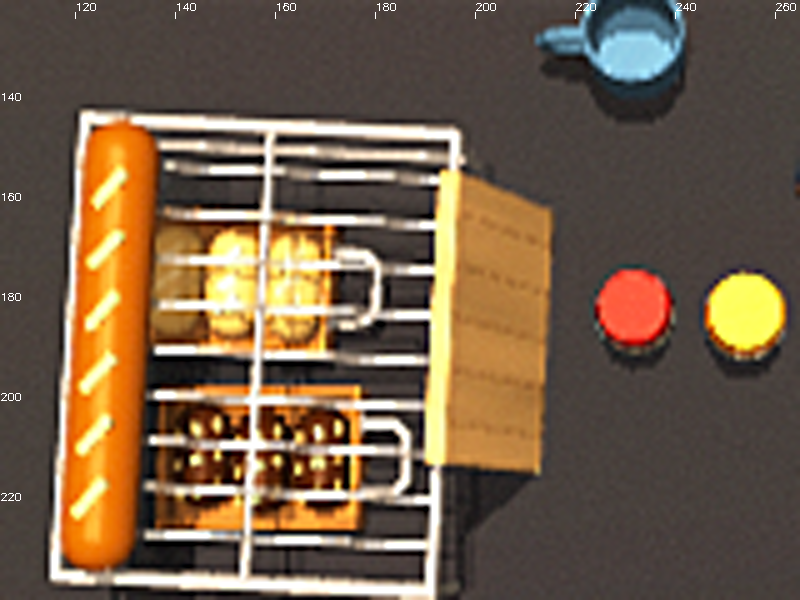

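View pics/tc2.png

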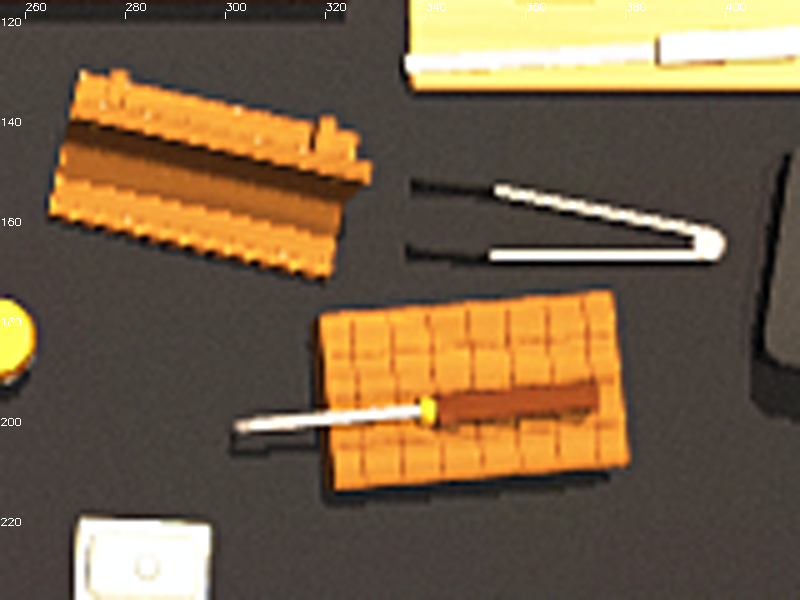

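View pics/sc1.png

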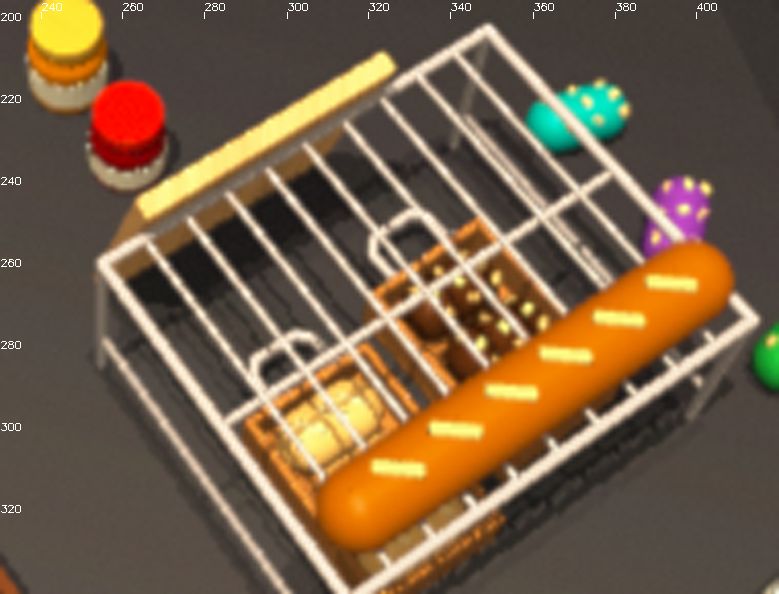

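View pics/sc2.png

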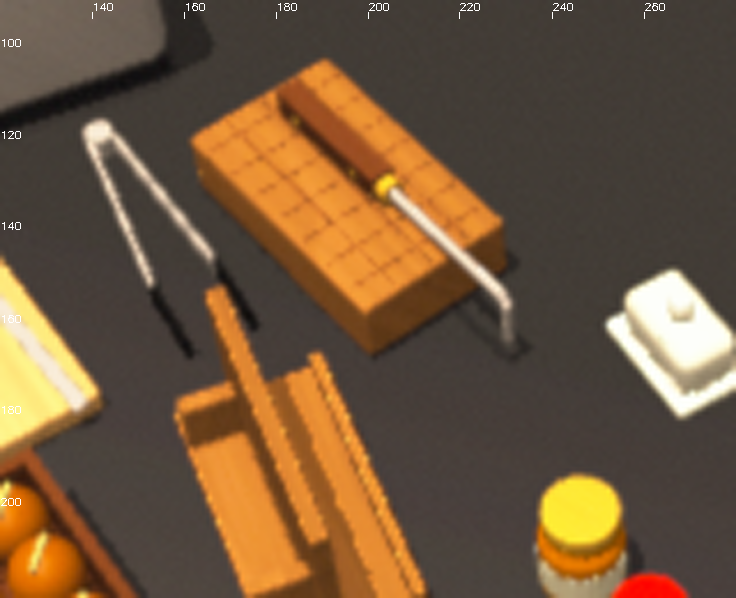

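```bash
cat >> h.py <<'E'
def onplane(f,px,z):
    K,R,t=f['K'],f['R'],f['t']
    px=np.atleast_2d(px).astype(float)
    r=np.c_[(px[:,0]-K[0,2])/K[0,0],(px[:,1]-K[1,2])/K[1,1],np.ones(len(px))]@R
    c=-R.T@t
    s=(z-c[2])/r[:,2]
    return c+s[:,None]*r
def proj(f,X):
    c=np.atleast_2d(X)@f['R'].T+f['t']; K=f['K']
    return np.c_[c[:,0]/c[:,2]*K[0,0]+K[0,2],c[:,1]/c[:,2]*K[1,1]+K[1,2]]
E
python3 - <<'E'
from h import *
np.set_printoptions(precision=4,suppress=True)
f=load("top0");W=cloud(f)
def m(name,c,z):
    o=np.array([[105,120],[255,115]])
    print(name,z);print(onplane(f,c,z))
m("rack top corners FL(top right) FR(bottom right) BR BL",[[196.5,146],[191,238.5],[116,236],[122,143]],.165)
m("board top edge ends (z.205) left-right edges",[[195,154],[191,212.5]],.205)
m("board foot",[[215.5,162],[213,214.3]],.0)
m("jam top",[[231.5,181.5]],.075);m("honey top",[[254,182]],.085)
m("rest lip outer-front corners(z.024)",[[265.5,157.5],[321,170]],.024)
m("panel top front edge(.13)",[[268,139.5],[328.5,151]],.13)
m("block corners(.06)",[[318.5,178.5],[377,173.5],[380.5,208],[321.5,213]],.06)
m("hook handle ends (z.086 top)",[[339.5,197.5],[374.5,194.5]],.086)
m("rod end z.073",[[302.5,200.5]],.073)
m("seeded tray rim corners",[[177,198],[177,225.5],[136.5,225.5],[137,199]],.045)
m("bow bar outer",[[186.5,209.5]],.035)
m("butter",[[283,227]],.06)
m("tray plain bow",[[180,178]],.035)
print("depth check")
for p in [(232,182),(254,183),(345,205),(357,196),(284,228),(196,160),(193,205),(205,185),(290,140),(300,150),(290,162),(315,142),(225,126),(297,200.),(310,199)]:
    print(p,W[int(p[1]),int(p[0])])
E
```

```text
rack top corners FL(top right) FR(bottom right) BR BL 0.165
[[0.6737 0.2224 0.165 ]
 [0.3503 0.2392 0.165 ]
 [0.3592 0.4991 0.165 ]
 [0.6845 0.4842 0.165 ]]
board top edge ends (z.205) left-right edges 0.205
[[0.6397 0.223  0.205 ]
 [0.4394 0.2351 0.205 ]]
board foot 0.0
[[0.638  0.167  0.    ]
 [0.4373 0.1757 0.    ]]
jam top 0.075
[[0.5562 0.1026 0.075 ]]
honey top 0.085
[[0.5535 0.0199 0.085 ]]
rest lip outer-front corners(z.024) 0.024
[[ 0.652  -0.0244  0.024 ]
 [ 0.6041 -0.2347  0.024 ]]
panel top front edge(.13) 0.13
[[ 0.7027 -0.0302  0.13  ]
 [ 0.6609 -0.2469  0.13  ]]
block corners(.06) 0.06
[[ 0.5685 -0.2198  0.06  ]
 [ 0.5869 -0.4374  0.06  ]
 [ 0.4588 -0.4478  0.06  ]
 [ 0.4405 -0.2295  0.06  ]]
hook handle ends (z.086 top) 0.086
[[ 0.4964 -0.292   0.086 ]
 [ 0.5072 -0.42    0.086 ]]
rod end z.073 0.073
[[ 0.4862 -0.1583  0.073 ]]
seeded tray rim corners 0.045
[[0.4972 0.3069 0.045 ]
 [0.3949 0.3058 0.045 ]
 [0.3951 0.4562 0.045 ]
 [0.4936 0.4559 0.045 ]]
bow bar outer 0.035
[[0.4546 0.2724 0.035 ]]
butter 0.06
[[ 0.3891 -0.087   0.06  ]]
tray plain bow 0.035
[[0.5731 0.2978 0.035 ]]
depth check
(232, 182) [0.5544 0.1007 0.0751]
(254, 183) [0.5503 0.0199 0.0792]
(345, 205) [ 0.4702 -0.3177  0.0552]
(357, 196) [ 0.5014 -0.3544  0.0933]
(284, 228) [ 0.3855 -0.0903  0.0646]
(196, 160) [0.6193 0.2197 0.2023]
(193, 205) [0.4649 0.2287 0.2036]
(205, 185) [0.5419 0.1982 0.0945]
(290, 140) [ 0.7015 -0.1095  0.1261]
(300, 150) [ 0.6798 -0.1551  0.0297]
(290, 162) [ 0.6347 -0.1174  0.0241]
(315, 142) [ 0.7148 -0.2158  0.0034]
(225, 126) [0.7769 0.1306 0.0054]
(297, 200.0) [ 0.4916 -0.1452 -0.0005]
(310, 199) [ 0.4916 -0.1858  0.074 ]
```

Run:
```python
from h import *
np.set_printoptions(precision=4,suppress=True)
f=load("top0");W=cloud(f)
from scipy.spatial.transform import Rotation as R
s=np.array([0.5625917 ,  0.42818111, -0.4293485 , -0.56197097]);print("tool axes cols",R.from_quat(s).as_matrix())
def plane(mask):
    P=W[mask];P=P[~np.isnan(P[:,0])]
    for _ in range(3):
        c=P.mean(0);n=np.linalg.svd(P-c)[2][2];r=(P-c)@n;P=P[abs(r)<2.5*r.std()+1e-4]
    return c,n*np.sign(n[2]),r.std(),len(P)
mk=np.zeros((384,512),bool);cv2.fillPoly(mv:=mk.astype(np.uint8),[np.array([[199,159],[213,164],[211,211],[195,210]])],1)
c,n,sd,N=plane(mv>0);print("board front plane",c,n,sd,N,"lean",np.degrees(np.arcsin(n[2])),"yaw n",np.degrees(np.arctan2(n[1],n[0])))
# points near top of board
for lo,hi in [(.19,.215)]:
    Q=W[150:216,185:200].reshape(-1,3);Q=Q[(Q[:,2]>lo)&(Q[:,2]<hi)]
    print("top",len(Q),Q.mean(0),np.percentile(Q,[3,50,97],axis=0))
# rest: points by height in region
Q=W[120:175,260:332].reshape(-1,3)
for lo,hi in [(.11,.145),(.018,.032),(.0,.0145)]:
    q=Q[(Q[:,2]>lo)&(Q[:,2]<hi)]
    v=np.array([q[:,0],q[:,1]]).T
    print(lo,len(q),q.mean(0))
    r=cv2.minAreaRect(v.astype(np.float32));print(r)
sc=load("scene0");Ws=cloud(sc)
Q=Ws[150:235,155:215].reshape(-1,3)
for lo,hi in [(.11,.145),(.018,.032)]:
    q=Q[(Q[:,2]>lo)&(Q[:,2]<hi)&(Q[:,1]<0.02)]
    print("scene",lo,len(q),q.mean(0),cv2.minAreaRect(q[:,:2].astype(np.float32)))
```

```text
tool axes cols [[ 0.2646 -0.0008 -0.9643]
 [ 0.9643 -0.0017  0.2646]
 [-0.0018 -1.      0.0003]]
board front plane [0.5358 0.1987 0.1085] [-0.0457 -0.9692  0.242 ] 0.0013658698234186746 786 lean 14.00512153861195 yaw n -92.70149270406003
top 322 [0.5381 0.2275 0.2035] [[0.4467 0.2168 0.1939]
 [0.5367 0.2277 0.204 ]
 [0.6308 0.2386 0.2108]]
0.11 286 [ 0.6892 -0.1399  0.1281]
((0.6904914379119873, -0.13986890017986298), (0.21785587072372437, 0.017142439261078835), 77.28117370605469)
0.018 201 [ 0.651  -0.1303  0.0239]
((0.6797413229942322, -0.13843640685081482), (0.21743987500667572, 0.1087690070271492), 77.93569946289062)
0.0 1925 [ 0.6931 -0.1379  0.0058]
((0.6958948969841003, -0.1413899064064026), (0.27508804202079773, 0.21077993512153625), 89.9499740600586)
scene 0.11 324 [ 0.693  -0.1318  0.1281] ((0.690457284450531, -0.1393684446811676), (0.22012236714363098, 0.01458329614251852), 77.38316345214844)
scene 0.018 353 [ 0.6406 -0.1582  0.0241] ((0.6646445393562317, -0.1778915375471115), (0.3035264313220978, 0.201002836227417), 54.87726974487305)
```

```bash
cat > fr.py <<'E'
import numpy as np
from scipy.spatial.transform import Rotation as Rn
np.set_printoptions(precision=4,suppress=True)
def tool(yaw,lean,):
    "tool y=-u, tool x=board x ; yaw deg of board x, lean deg back toward +board x"
    y,l=np.radians([yaw,lean]);d=np.array([np.cos(y),np.sin(y),0]);k=np.array([0,0,1.])
    u=np.sin(l)*d+np.cos(l)*k; x=np.cos(l)*d-np.sin(l)*k
    return np.c_[x,-u,np.cross(x,-u)],u,x
def rel(targets,p0=None,R0=None):
    from plant import ctrl
    s=ctrl.get_state()
    p0=s['eef_pos'] if p0 is None else p0; R0=Rn.from_quat(s['tcp_rot']) if R0 is None else R0
    print("t",round(s['time'],2),"p",s['eef_pos'],"op",round(s['opening'],3),"F",s['contact_force'],"q",s['qpos'])
    for p,R in targets:
        dr=R0.inv()*Rn.from_matrix(R)
        sh=R0.inv().apply(np.array(p)-p0)*1000
        print("turn",np.round(dr.as_rotvec(degrees=True),1).tolist(),"shift",np.round(sh,1).tolist(),"rows>=",round(max(np.linalg.norm(sh)/41.7,np.degrees(dr.magnitude())/7.16),1))
b=np.array([.5378,.1799,.0018])
RB,u,bx=tool(87.3,14)
T=b+.21*u
E
python3 - <<'E'
from fr import *
print(T)
rel([((.178,.65,.33),RB),((.5402,.25,.33),RB),(T+.05*u,RB)])
E
```

```text
[0.5402 0.2306 0.2056]
t 0.15 p [0.1784 0.6505 0.2302] op 1.001 F [-0.3397 -0.7276  0.0267] q [ 1.153   0.287   1.5779  0.      1.2786 -0.15  ]
turn [-1.6, -12.6, 13.8] shift [-0.7, -99.8, 0.3] rows>= 2.6
turn [-1.6, -12.6, 13.8] shift [-290.6, -99.4, -454.9] rows>= 13.2
turn [-1.6, -12.6, 13.8] shift [-297.3, -23.4, -457.3] rows>= 13.1
```

Emit:
step_arm([
  [[0, 0, 0], [0, -60, 0], 0],
  [[-1.6, -12.6, 13.8], [-1, -100, 0], 0],
  [[-1.6, -12.6, 13.8], [-30, -100, -45], 0],
  [[-1.6, -12.6, 13.8], [-290, -99, -455], 0],
  [[-1.6, -12.6, 13.8], [-290, -99, -455], 0],
  [[-1.6, -12.6, 13.8], [-290, -99, -455], 0],
  [[-1.6, -12.6, 13.8], [-290, -99, -455], 0],
  [[-1.6, -12.6, 13.8], [-290, -99, -455], 0],
  [[-1.6, -12.6, 13.8], [-290, -99, -455], 0],
  [[-1.6, -12.6, 13.8], [-290, -99, -455], 0],
])

```text
time: 0.98
eef_pos: [0.4018, 0.4029, 0.3286]
tcp_rot: [0.567, 0.423, -0.546, -0.449]
contact_force: [1.2, 0.9, 0.3]
opening: 0.996
```

Run:
```python
from fr import *
rel([(T+.05*u,RB),(T-.029*u,RB)])
```

```text
t 0.98 p [0.4018 0.4029 0.3286] op 0.996 F [1.2306 0.9436 0.3045] q [ 0.6876  0.0994  1.6295 -0.1796  1.5761 -0.823 ]
turn [0.1, 0.0, 0.1] shift [-131.1, 109.3, -146.2] rows>= 5.4
turn [0.1, 0.0, 0.1] shift [-131.3, 188.3, -146.1] rows>= 6.5
```

Emit:
step_arm([
  [[0, 0, 0], [-131, 109, -146], 0],
  [[0, 0, 0], [-131, 109, -146], 0],
  [[0, 0, 0], [-131, 109, -146], 0],
  [[0, 0, 0], [-131, 109, -146], 0],
  [[0, 0, 0], [-131, 109, -146], 0],
  [[0, 0, 0], [-131, 109, -146], 0],
  [[0, 0, 0], [-131, 109, -146], 0],
  [[0, 0, 0], [-131, 109, -146], 0],
  [[0, 0, 0], [-131, 109, -146], 0],
])

```text
time: 1.73
eef_pos: [0.5393, 0.2457, 0.2553]
tcp_rot: [0.567, 0.424, -0.546, -0.449]
contact_force: [-0.5, -0.6, 0.9]
opening: 0.998
```

Run:
```python
from fr import *
from h import *
from plant import viewer
rel([(T-.029*u,RB)])
for n in ("scene","wrist"):
    c=viewer.calibration(n)
    p,d=viewer.read_camera(n); np.savez(f"pics/{n}1.npz",p=p,d=d,**c)
cv2.imwrite("pics/w1.png",load("wrist1")['p'][:,:,::-1]); crop(load("scene1"),200,100,420,280,3.5,"pics/s1.png")
```

```text
t 1.73 p [0.5393 0.2457 0.2553] op 0.998 F [-0.5146 -0.6292  0.8686] q [ 0.3501  0.1581  1.697  -0.2267  1.3844 -1.1215]
turn [0.1, 0.0, 0.2] shift [-2.8, 80.9, -1.5] rows>= 1.9
```

View pics/w1.png

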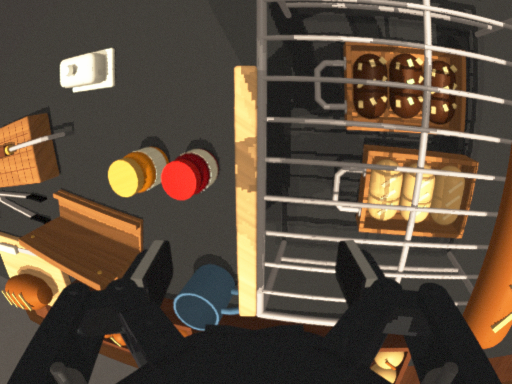

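View pics/s1.png

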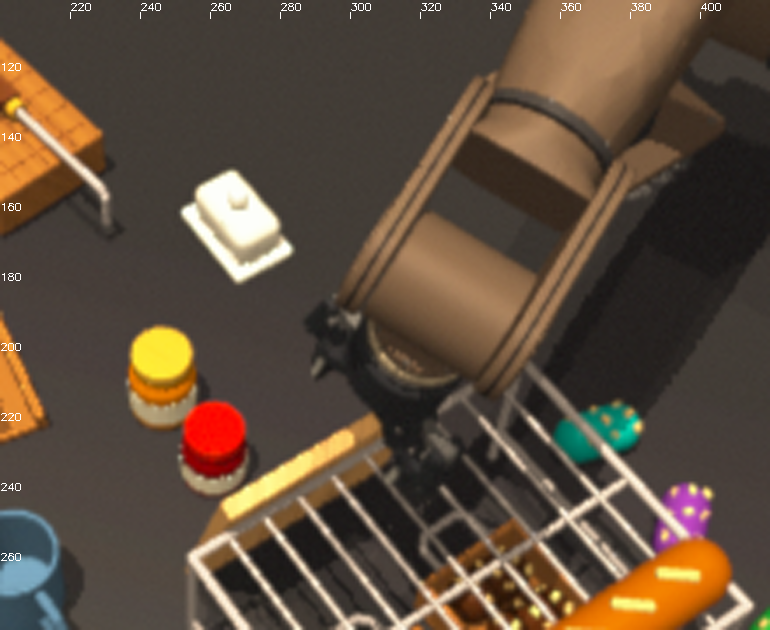

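Emit:
step_arm([
  [[0, 0, 0], [-2, 25, -1], 0],
  [[0, 0, 0], [-3, 45, -1], 0],
  [[0, 0, 0], [-3, 62, -1], 0],
  [[0, 0, 0], [-3, 75, -1], 0],
  [[0, 0, 0], [-3, 80, -1], 0],
  [[0, 0, 0], [-3, 80, -1], 0],
])

```text
time: 2.33
eef_pos: [0.5388, 0.223, 0.1767]
tcp_rot: [0.566, 0.423, -0.547, -0.449]
contact_force: [-0.3, 0.4, 0.1]
opening: 1.001
```

Emit:
step_arm([
  [[0, 0, 0], [0, 0, 0], 0.4],
  [[0, 0, 0], [0, 0, 0], 0.6],
  [[0, 0, 0], [0, 0, 0], 0.75],
  [[0, 0, 0], [0, 0, 0], 0.9],
  [[0, 0, 0], [0, 0, 0], 1],
  [[0, 0, 0], [0, 0, 0], 1],
  [[0, 0, 0], [0, 0, 0], 1],
  [[0, 0, 0], [0, 0, 0], 1],
], newtons=60)

```text
time: 3.0
eef_pos: [0.54, 0.2215, 0.1786]
tcp_rot: [0.568, 0.422, -0.547, -0.448]
contact_force: [-2.1, -4.2, 5.0]
opening: 0.164
```

Run:
```python
from fr import *
from h import *
from plant import viewer
rel([(T-.029*u,RB)])
for n in ("scene","wrist"):
    c=viewer.calibration(n)
    p,d=viewer.read_camera(n); np.savez(f"pics/{n}2.npz",p=p,d=d,**c)
cv2.imwrite("pics/w2.png",load("wrist2")['p'][:,:,::-1]); crop(load("scene2"),220,150,380,280,4.5,"pics/s2.png")
```

```text
t 3.0 p [0.54   0.2215 0.1786] op 0.164 F [-2.0538 -4.2486  4.9714] q [ 0.3135  0.2031  1.7906 -0.2425  1.2434 -1.1213]
turn [0.1, 0.0, -0.0] shift [2.3, 0.6, 0.3] rows>= 0.1
```

View pics/w2.png

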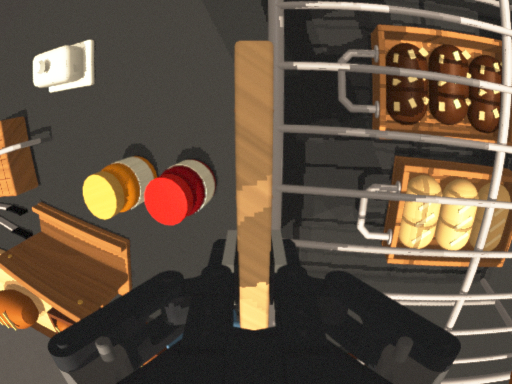

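View pics/s2.png

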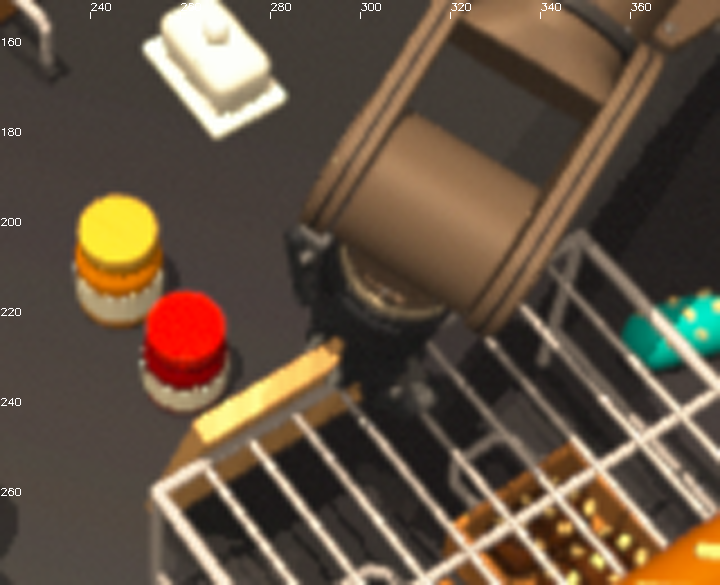

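The board is gripped: opening 0.164 is about 14 mm, and the wrist view shows the board between the pads at (255,290). Next I lift it away.

```bash
cat >> fr.py <<'E'
rest=np.array([.6594,-.1331,0]); 
def place(lean,bx,clear,yaw=-12.7,g=.1816):
    R,u,x=tool(yaw,lean); n=np.array([np.cos(np.radians(yaw)),np.sin(np.radians(yaw)),0])
    b=rest+bx*n+np.array([0,0,.010+.0075*np.sin(np.radians(lean))+clear])
    return b+g*u,R
E
python3 - <<'E'
from fr import *
p=np.array([.5400,.2215,.1786])
rel([(p+[0,-.015,.03],RB),(p+[0,-.08,.19],RB)])
pp,R=place(11,-.013,.15); print(pp)
rel([(pp,R)],p+[0,-.08,.19],Rn.from_matrix(RB))
E
```

```text
t 3.1 p [0.5401 0.2215 0.1786] op 0.164 F [-0.6083 -5.3745  5.269 ] q [ 0.3134  0.203   1.7906 -0.2424  1.2434 -1.1213]
turn [0.1, 0.0, -0.0] shift [-21.8, -25.4, -0.7] rows>= 0.8
turn [0.1, 0.0, -0.0] shift [-123.6, -164.9, -4.0] rows>= 4.9
[ 0.6805 -0.1379  0.3397]
t 3.1 p [0.5401 0.2215 0.1786] op 0.164 F [-0.6083 -5.3745  5.269 ] q [ 0.3134  0.203   1.7906 -0.2424  1.2434 -1.1213]
turn [21.6, 97.6, -2.2] shift [-257.3, 94.0, -153.5] rows>= 14.0
```

Emit:
step_arm([
  [[0, 0, 0], [-10, -12, 0], 1],
  [[0, 0, 0], [-22, -25, 0], 1],
  [[0, 0, 0], [-45, -55, -1], 1],
  [[0, 0, 0], [-68, -88, -2], 1],
  [[0, 0, 0], [-95, -125, -3], 1],
  [[0, 0, 0], [-113, -150, -4], 1],
  [[0, 0, 0], [-122, -163, -4], 1],
  [[0, 0, 0], [-123, -165, -4], 1],
])

```text
time: 3.77
eef_pos: [0.541, 0.142, 0.3726]
tcp_rot: [0.569, 0.426, -0.543, -0.448]
contact_force: [0.7, 0.7, -3.9]
opening: 0.159
```

Run:
```python
from fr import *
pp,R=place(11,-.013,.15); 
rel([(pp,R)])
```

```text
t 3.77 p [0.541  0.142  0.3726] op 0.159 F [ 0.7125  0.6931 -3.8943] q [ 0.1799 -0.0003  1.655  -0.2349  1.5331 -1.3272]
turn [21.8, 97.5, -1.5] shift [-257.0, 98.0, -152.5] rows>= 14.0
```

Emit:
step_arm([
  [[1.3, 5.9, -0.1], [-15, 6, -9], 1],
  [[2.6, 11.7, -0.2], [-31, 12, -18], 1],
  [[3.9, 17.6, -0.3], [-46, 18, -27], 1],
  [[5.2, 23.4, -0.4], [-62, 23, -37], 1],
  [[6.5, 29.3, -0.5], [-77, 29, -46], 1],
  [[7.8, 35.1, -0.5], [-93, 35, -55], 1],
  [[9.2, 41, -0.6], [-108, 41, -64], 1],
  [[10.5, 46.8, -0.7], [-123, 47, -73], 1],
  [[11.8, 52.7, -0.8], [-139, 53, -82], 1],
  [[13.1, 58.5, -0.9], [-154, 59, -92], 1],
])

```text
time: 4.6
eef_pos: [0.6238, -0.0248, 0.3428]
tcp_rot: [0.704, 0.09, -0.24, -0.663]
contact_force: [0.0, 0.7, -4.4]
opening: 0.159
```

Run:
```python
from fr import *
pp,R=place(11,-.013,.15); 
rel([(pp,R)])
```

```text
t 4.6 p [ 0.6238 -0.0248  0.3428] op 0.159 F [ 0.0018  0.7476 -4.3922] q [-0.1485  0.2219  1.4642 -0.1337  1.6308 -0.6175]
turn [8.5, 38.9, -1.4] shift [-0.1, 4.2, -126.4] rows>= 5.6
```

Emit:
step_arm([
  [[1.4, 6.4, -0.2], [0, 1, -21], 1],
  [[2.8, 12.8, -0.5], [0, 2, -42], 1],
  [[4.2, 19.2, -0.7], [0, 2, -63], 1],
  [[5.6, 25.6, -0.9], [0, 3, -84], 1],
  [[7.1, 32.4, -1.2], [0, 4, -105], 1],
  [[8.5, 38.9, -1.4], [0, 4, -126], 1],
  [[8.5, 38.9, -1.4], [0, 4, -126], 1],
  [[8.5, 38.9, -1.4], [0, 4, -126], 1],
  [[8.5, 38.9, -1.4], [0, 4, -126], 1],
])

```text
time: 5.35
eef_pos: [0.6809, -0.1365, 0.3415]
tcp_rot: [-0.693, 0.143, -0.009, 0.707]
contact_force: [0.9, 0.1, -5.3]
opening: 0.166
```

Run:
```python
from fr import *
from h import *
from plant import viewer
pp,R=place(11,-.013,.15); 
rel([(pp,R)])
for n in ("scene","wrist","top"):
    c=viewer.calibration(n)
    p,d=viewer.read_camera(n); np.savez(f"pics/{n}3.npz",p=p,d=d,**c)
cv2.imwrite("pics/w3.png",load("wrist3")['p'][:,:,::-1]); crop(load("scene3"),100,50,280,230,3.3,"pics/s3.png");crop(load("top3"),230,100,350,220,5,"pics/t3.png")
```

```text
t 5.35 p [ 0.6809 -0.1365  0.3415] op 0.166 F [ 0.9264  0.0982 -5.2814] q [-0.3353  0.3835  1.2649 -0.0232  1.6829 -0.1199]
turn [0.1, 0.3, 0.1] shift [0.2, 1.8, -1.4] rows>= 0.1
```

View pics/w3.png

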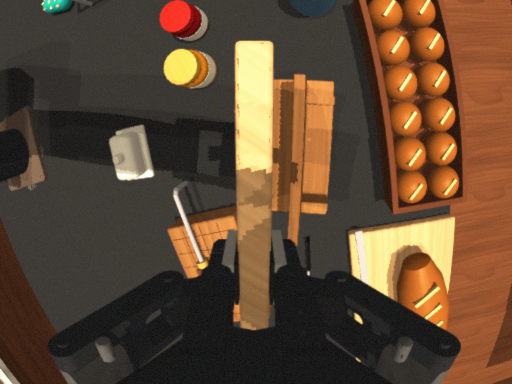

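View pics/s3.png

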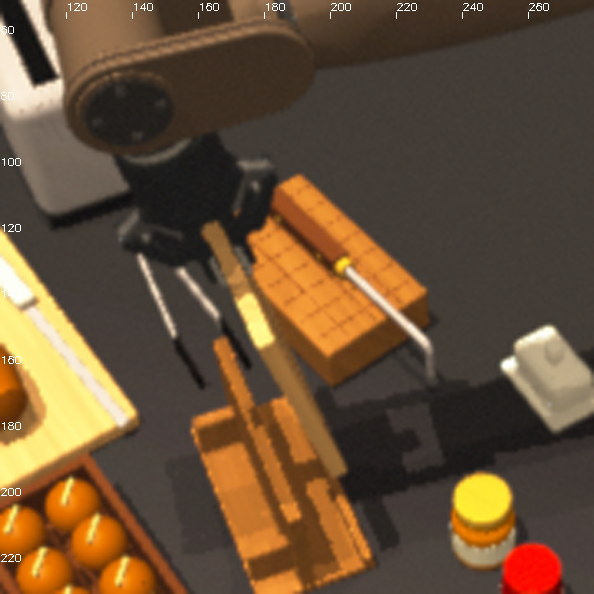

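View pics/t3.png

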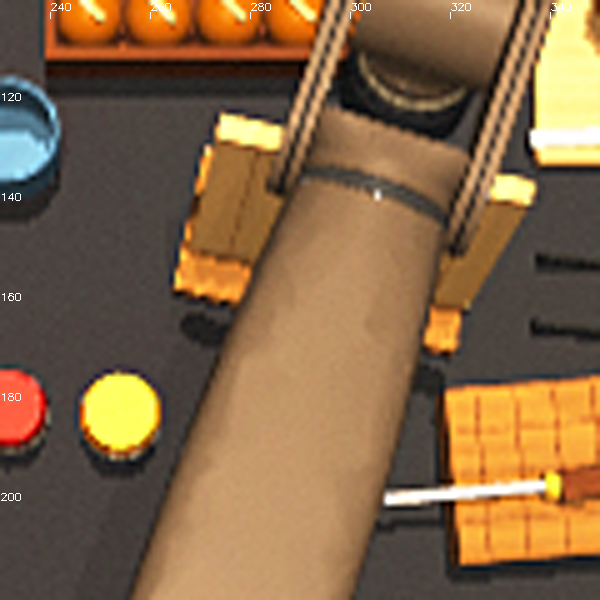

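Run:
```python
from fr import *
from h import *
f=load("top3");W=cloud(f)
m=np.zeros((384,512),np.uint8)
for q in ([[271,131],[280,133],[275,150],[268,148]],[[328,143],[332,143],[325,158],[322,157]]):
    cv2.fillPoly(m,[np.array(q)],1)
P=W[m>0];P=P[~np.isnan(P[:,0])]
for _ in range(4):
    c=P.mean(0);n=np.linalg.svd(P-c)[2][2];r=(P-c)@n;P=P[abs(r)<2*r.std()+1e-3]
n*=np.sign(n[2]);print(c,n,r.std(),len(P),"lean",np.degrees(np.arcsin(n[2])),"yaw",np.degrees(np.arctan2(n[1],n[0]))+180)
# predicted front plane
pp,R=place(11,-.013,.15); from plant import ctrl
s=ctrl.get_state();p=s['eef_pos'];RR=Rn.from_quat(s['tcp_rot']).as_matrix()
print("tool x",RR[:,0],"front offset of measured plane from tcp along tool x mm",1000*(c-p)@RR[:,0])
# lower edge: z along left strip
Q=W[120:170,262:285].reshape(-1,3);print("z sorted near board: ",np.round(np.sort(((Q-c)@n)[abs((Q-c)@n)<.006].size),3), Q[abs((Q-c)@n)<.005][:,2].min())
for col in (266,268,270): print(col,np.round(W[125:165:2,col,2],3), np.round(W[125:165:2,col,0],3))
```

```text
[ 0.6652 -0.0992  0.2668] [-0.9596  0.2088  0.1888] 0.0013062928579221987 227 lean 10.882453677638797 yaw 347.72463544885335
tool x [ 0.9597 -0.2099 -0.1867] front offset of measured plane from tcp along tool x mm -8.65016818022791Traceback (most recent call last):
  File "<stdin>", line 16, in <module>
    a.sort(axis=axis, kind=kind, order=order, stable=stable)
    ~~~~~~^^^^^^^^^^^^^^^^^^^^^^^^^^^^^^^^^^^^^^^^^^^^^^^^^^
numpy.exceptions.AxisError: axis -1 is out of bounds for array of dimension 0
```

Run:
```python
from fr import *
rel([place(11,-.012,c) for c in (.15,.1,.05,.02,.0,-.003)])
```

```text
t 5.5 p [ 0.6811 -0.136   0.3439] op 0.165 F [-0.0495  0.6807 -3.9905] q [-0.3343  0.3811  1.2634 -0.024   1.6833 -0.1196]
turn [0.2, 0.4, 0.2] shift [1.6, 4.0, -1.9] rows>= 0.1
turn [0.2, 0.4, 0.2] shift [10.9, 53.1, -1.8] rows>= 1.3
turn [0.2, 0.4, 0.2] shift [20.2, 102.2, -1.7] rows>= 2.5
turn [0.2, 0.4, 0.2] shift [25.8, 131.7, -1.7] rows>= 3.2
turn [0.2, 0.4, 0.2] shift [29.6, 151.3, -1.7] rows>= 3.7
turn [0.2, 0.4, 0.2] shift [30.1, 154.3, -1.7] rows>= 3.8
```

Emit:
step_arm([
  [[0, 0.2, 0], [4, 20, -1], 1],
  [[0.2, 0.4, 0.2], [11, 53, -2], 1],
  [[0.2, 0.4, 0.2], [17, 85, -2], 1],
  [[0.2, 0.4, 0.2], [22, 110, -2], 1],
  [[0.2, 0.4, 0.2], [25, 126, -2], 1],
  [[0.2, 0.4, 0.2], [26, 132, -2], 1],
  [[0.2, 0.4, 0.2], [26, 132, -2], 1],
])

```text
time: 6.08
eef_pos: [0.6807, -0.1387, 0.2077]
tcp_rot: [-0.692, 0.147, -0.01, 0.707]
contact_force: [1.4, -0.1, -4.8]
opening: 0.168
```

Run:
```python
from fr import *
from h import *
from plant import viewer
rel([place(11,-.012,c) for c in (.02,.0,-.003)])
for n in ("scene",):
    c=viewer.calibration(n)
    p,d=viewer.read_camera(n); np.savez(f"pics/{n}4.npz",p=p,d=d,**c)
crop(load("scene4"),110,90,240,230,4.2,"pics/s4.png")
```

```text
t 6.08 p [ 0.6807 -0.1387  0.2077] op 0.168 F [ 1.38   -0.0935 -4.8361] q [-0.3388  0.4538  1.4119 -0.0219  1.4692 -0.1113]
turn [-0.0, -0.1, -0.1] shift [0.2, -2.0, 0.8] rows>= 0.1
turn [-0.0, -0.1, -0.1] shift [4.1, 17.6, 0.8] rows>= 0.4
turn [-0.0, -0.1, -0.1] shift [4.7, 20.5, 0.8] rows>= 0.5
```

View pics/s4.png

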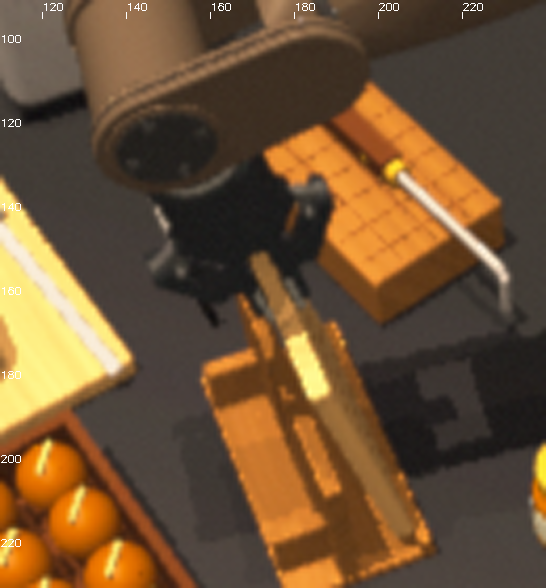

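Emit:
step_arm([
  [[0, 0, 0], [1, 6, 0], 1],
  [[0, 0, 0], [2, 11, 0], 1],
  [[0, 0, 0], [3, 15, 0], 1],
  [[0, 0, 0], [4, 18, 0], 1],
  [[0, 0, 0], [4, 18, 0], 1],
])

```text
time: 6.55
eef_pos: [0.6821, -0.14, 0.1909]
tcp_rot: [-0.692, 0.146, -0.012, 0.707]
contact_force: [-0.5, 0.4, -5.3]
opening: 0.165
```

Emit:
step_arm([
  [[0, 0, 0], [0, 1, 0], 1],
  [[0, 0, 0], [0.5, 2, 0], 1],
  [[0, 0, 0], [0.7, 3, 0], 1],
  [[0, 0, 0], [0.7, 3, 0], 1],
])

```text
time: 6.88
eef_pos: [0.6828, -0.1401, 0.1906]
tcp_rot: [-0.692, 0.145, -0.013, 0.707]
contact_force: [0.3, 1.2, 2.4]
opening: 0.165
```

Run:
```python
from fr import *
from plant import ctrl
s=ctrl.get_state()
p0,R0=place(11,-.012,0); print(p0)
# relative transform from nominal contact pose
rel([place(13.7,-.015,0.0005)],p0,Rn.from_matrix(R0)); rel([place(13.7,-.015,0.0005)])
```

```text
[ 0.6815 -0.1381  0.1897]
t 6.88 p [ 0.6828 -0.1401  0.1906] op 0.165 F [0.3415 1.216  2.4071] q [-0.3397  0.4689  1.4226 -0.022   1.4379 -0.1103]
turn [0.0, -0.0, 2.7] shift [5.4, -0.1, 0.0] rows>= 0.4
t 6.88 p [ 0.6828 -0.1401  0.1906] op 0.165 F [0.3415 1.216  2.4071] q [-0.3397  0.4689  1.4226 -0.022   1.4379 -0.1103]
turn [-0.0, -0.2, 2.9] shift [3.9, 1.2, 1.6] rows>= 0.4
```

Emit:
step_arm([
  [[0, 0, 1], [2, -0.5, 0.5], 1],
  [[0, 0, 2], [4, -0.5, 1], 1],
  [[0, 0, 2.8], [5, 0, 1], 1],
  [[0, 0, 2.8], [5, 0, 1], 1],
  [[0, 0, 2.8], [5, 0, 1], 1],
])

```text
time: 7.3
eef_pos: [0.6893, -0.1413, 0.1894]
tcp_rot: [-0.689, 0.161, 0.003, 0.707]
contact_force: [2.9, -2.6, 4.3]
opening: 0.165
```

Run:
```python
from fr import *
from h import *
from plant import viewer
rel([place(13.7,-.015,c) for c in (.0,)])
for n in ("scene",'wrist'):
    c=viewer.calibration(n)
    p,d=viewer.read_camera(n); np.savez(f"pics/{n}5.npz",p=p,d=d,**c)
crop(load("scene5"),110,90,240,230,4.2,"pics/s5.png")
cv2.imwrite("pics/w5.png",load("wrist5")['p'][:,:,::-1])
```

```text
t 7.3 p [ 0.6893 -0.1413  0.1894] op 0.165 F [ 2.903  -2.587   4.2692] q [-0.3364  0.5093  1.3732 -0.0272  1.4913 -0.1063]
turn [0.0, -0.2, 0.3] shift [-2.6, 1.8, 1.4] rows>= 0.1
```

View pics/s5.png

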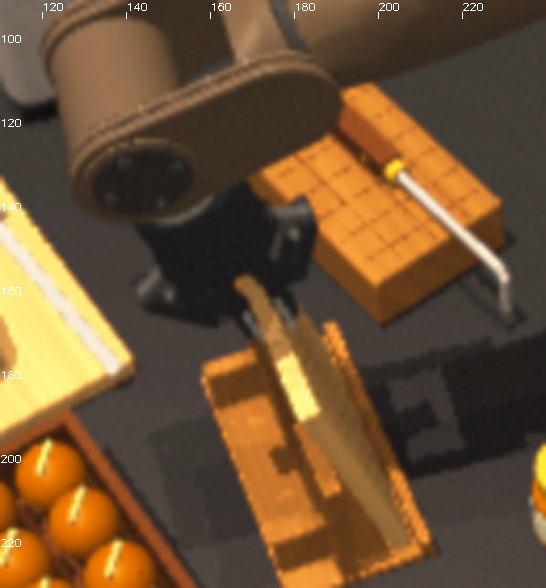

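View pics/w5.png

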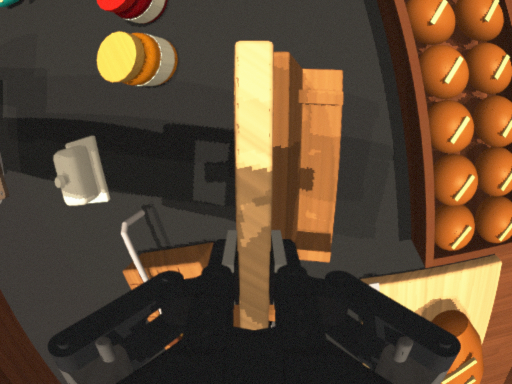

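Emit:
step_arm([
  [[0, 0, 0], [0, 0, 0], 0.7],
  [[0, 0, 0], [0, 0, 0], 0.6],
  [[0, 0, 0], [0, 0, 0], 0.5],
  [[0, 0, 0], [0, 0, 0], 0.5],
  [[0, 0, 0], [0, -15, 0], 0.5],
  [[0, 0, 0], [0, -40, 0], 0.5],
  [[0, 0, 0], [0, -80, 0], 0.5],
  [[0, 0, 0], [-10, -100, 0], 0.4],
])

```text
time: 8.07
eef_pos: [0.7022, -0.1434, 0.2896]
tcp_rot: [-0.688, 0.162, 0.005, 0.707]
contact_force: [0.4, -0.2, 1.2]
opening: 0.598
```

Run:
```python
from fr import *
from h import *
from plant import viewer
for n in ("scene",'wrist','top'):
    c=viewer.calibration(n)
    p,d=viewer.read_camera(n); np.savez(f"pics/{n}6.npz",p=p,d=d,**c)
crop(load("scene6"),110,90,240,230,4.2,"pics/s6.png")
cv2.imwrite("pics/w6.png",load("wrist6")['p'][:,:,::-1])
rel([])
```

```text
t 8.22 p [ 0.7018 -0.1432  0.2905] op 0.596 F [-0.1888 -0.2868 -0.8675] q [-0.3337  0.4774  1.2343 -0.0258  1.6628 -0.1087]
```

View pics/s6.png

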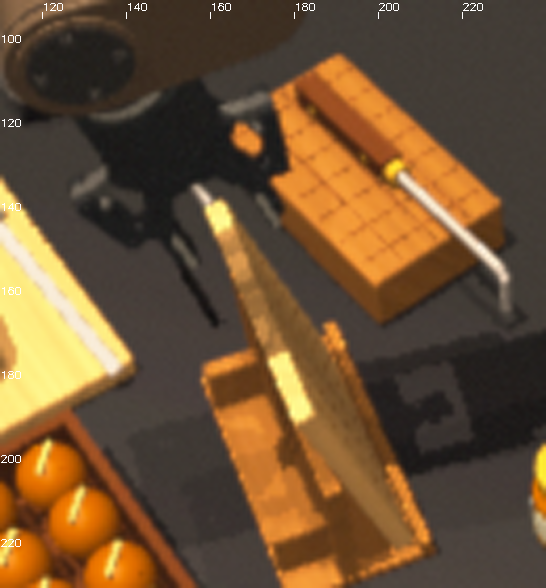

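View pics/w6.png

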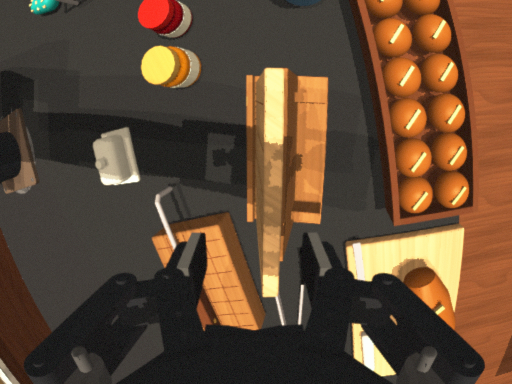

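```bash
cat >> h.py <<'E'
def fish(f,px,z):
    K,R,t=f['K'],f['R'],f['t']
    px=np.atleast_2d(px).astype(float)
    d=np.c_[px[:,0]-K[0,2],px[:,1]-K[1,2]];r=np.linalg.norm(d,axis=1);th=r/K[0,0]
    ray=np.c_[d/r[:,None]*np.sin(th)[:,None],np.cos(th)]@R
    c=-R.T@t; s=(z-c[2])/ray[:,2]
    return c+s[:,None]*ray
E
python3 - <<'E'
from h import *
crop(load("wrist2"),310,10,430,150,4.2,"pics/wb2.png"); crop(load("wrist1"),300,30,480,145,4.4,"pics/wb1.png"); crop(load("top6"),105,120,265,240,5,"pics/tb6.png")
E
```

```text
(no output)
```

View pics/wb2.png

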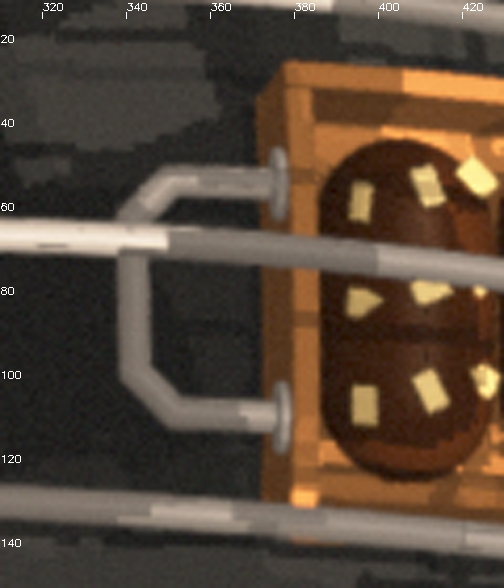

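View pics/wb1.png

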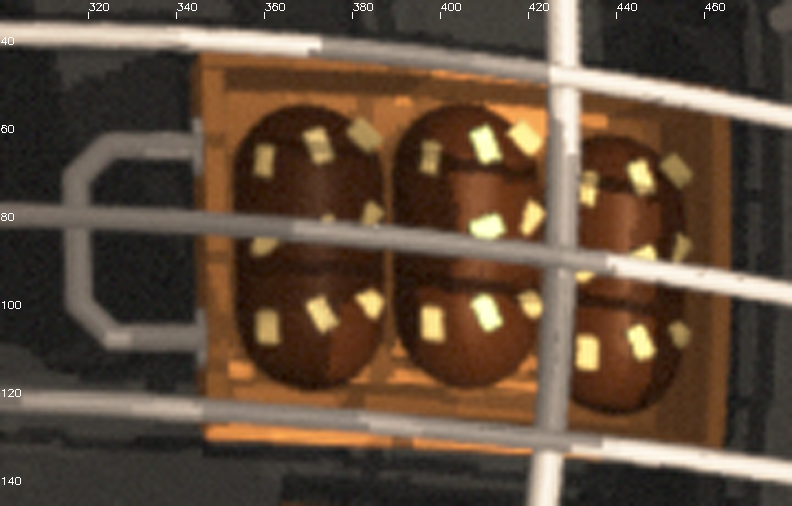

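View pics/tb6.png

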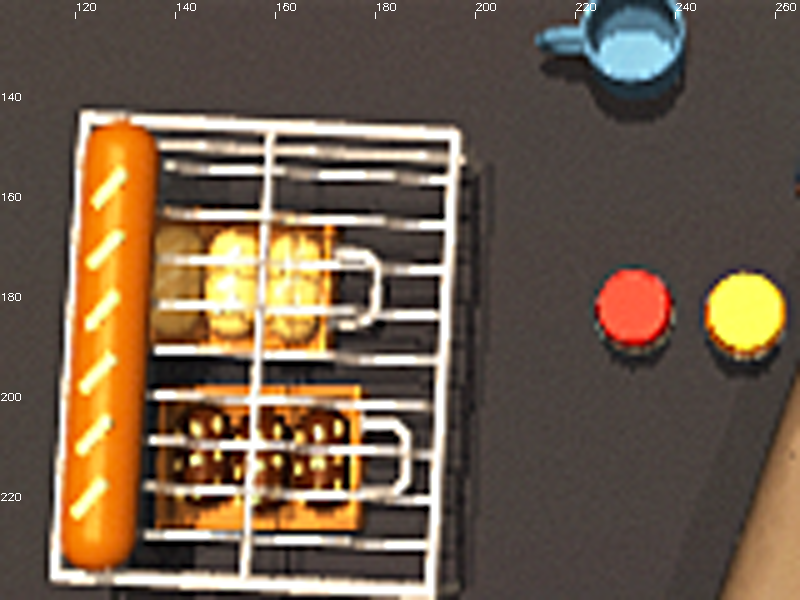

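Run:
```python
from h import *
np.set_printoptions(precision=4,suppress=True)
print(fish(load("wrist2"),[[341.7,81],[374.8,53.3],[375.5,108.3]],.035))
print(fish(load("wrist1"),[[317.7,85],[345,63.4],[345,106.4]],.035))
# tray rim corners wrist1
print("rim",fish(load("wrist1"),[[346,43],[346.5,130],[468,51],[463.5,131]],.045))
f=load("top6"); o=lambda a,b:[105+a/5,120+b/5]
print(onplane(f,[o(404,457),o(365,425),o(365,488)],.035))
print("rack front wrist check hook", onplane(f,[[302.5,200.5]],.073))
# jars check with wrist1
print(fish(load("wrist1"),[[125,177],[182,180]],.08))
s=load("scene6"); q=lambda a,b:[110+a/4.2,90+b/4.2]
print("scene hook: handle back top, ferrule, rod bend",onplane(s,[q(305,85)],.086),onplane(s,[q(394,168)],.073),onplane(s,[q(505,270)],.073))
```

```text
[[0.448  0.2738 0.035 ]
 [0.421  0.306  0.035 ]
 [0.4729 0.3056 0.035 ]]
[[0.4479 0.2742 0.035 ]
 [0.4217 0.3074 0.035 ]
 [0.4733 0.3063 0.035 ]]
rim [[0.3986 0.309  0.045 ]
 [0.5005 0.3075 0.045 ]
 [0.3964 0.4624 0.045 ]
 [0.4945 0.4569 0.045 ]]
[[0.4475 0.2749 0.035 ]
 [0.4715 0.3043 0.035 ]
 [0.4244 0.3039 0.035 ]]
rack front wrist check hook [[ 0.4862 -0.1583  0.073 ]]
[[0.5534 0.021  0.08  ]
 [0.556  0.1112 0.08  ]]
scene hook: handle back top, ferrule, rod bend [[ 0.5135 -0.4066  0.086 ]] [[ 0.4978 -0.2984  0.073 ]] [[ 0.4847 -0.16    0.073 ]]
```

```bash
cat >> fr.py <<'E'
G=np.array([.5018,-.361,.064]); RG=tool(4.6,0)[0]
E
python3 - <<'E'
from fr import *
rel([((.56,-.30,.29),RG),(G+[0,0,.10],RG),(G,RG)])
E
```

```text
t 8.22 p [ 0.7018 -0.1432  0.2905] op 0.596 F [-0.1888 -0.2868 -0.8675] q [-0.3337  0.4774  1.2343 -0.0258  1.6628 -0.1087]
turn [-2.0, -17.4, -13.3] shift [-100.4, 24.5, -184.4] rows>= 5.1
turn [-2.0, -17.4, -13.3] shift [-113.1, 157.1, -256.7] rows>= 7.7
turn [-2.0, -17.4, -13.3] shift [-89.9, 254.4, -256.7] rows>= 8.9
```

Emit:
step_arm([
  [[-0.4, -3.5, -2.6], [-20, 5, -37], 0.4],
  [[-0.8, -7, -5.2], [-40, 10, -73], 0.3],
  [[-1.2, -10.5, -8], [-60, 15, -110], 0.3],
  [[-1.6, -14, -10.6], [-80, 20, -147], 0.3],
  [[-2, -17.4, -13.3], [-100, 25, -184], 0.3],
  [[-2, -17.4, -13.3], [-107, 60, -205], 0.3],
  [[-2, -17.4, -13.3], [-110, 90, -225], 0.3],
  [[-2, -17.4, -13.3], [-112, 120, -245], 0.3],
  [[-2, -17.4, -13.3], [-113, 150, -257], 0.3],
  [[-2, -17.4, -13.3], [-113, 157, -257], 0.3],
])

```text
time: 9.05
eef_pos: [0.4952, -0.3594, 0.153]
tcp_rot: [-0.702, -0.022, 0.033, 0.711]
contact_force: [-1.1, 1.5, -1.4]
opening: 0.7
```

Run:
```python
from fr import *
from h import *
from plant import viewer
for n in ("scene",'wrist','top'):
    c=viewer.calibration(n)
    p,d=viewer.read_camera(n); np.savez(f"pics/{n}7.npz",p=p,d=d,**c)
crop(load("scene7"),110,60,240,230,3.5,"pics/s7.png")
cv2.imwrite("pics/w7.png",load("wrist7")['p'][:,:,::-1])
rel([(G+[0,0,.1],RG),(G,RG)])
```

```text
t 9.2 p [ 0.5003 -0.36    0.1603] op 0.702 F [-0.4534  0.0667 -0.0936] q [-0.7876  0.2294  1.7807 -0.0018  1.1394 -0.8672]
turn [-0.3, 0.0, -0.4] shift [1.4, -3.8, -1.1] rows>= 0.1
turn [-0.3, 0.0, -0.4] shift [2.0, 96.2, -1.6] rows>= 2.3
```

View pics/s7.png

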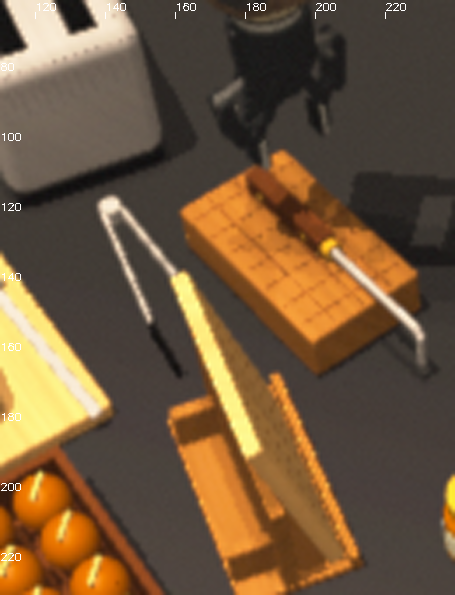

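View pics/w7.png

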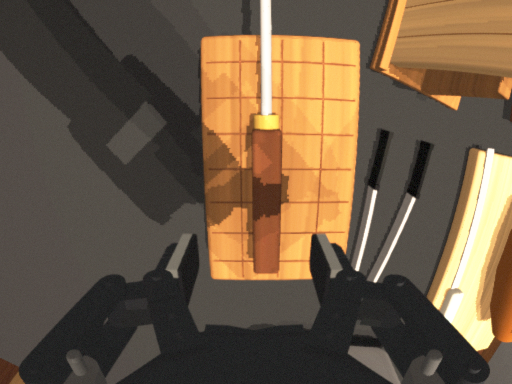

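Run:
```python
from fr import *
from h import *
f=load("wrist7")
P=fish(f,[[267,131],[266.5,272]],.086);print(P);d=P[0]-P[1];print(np.linalg.norm(d),np.degrees(np.arctan2(d[1],d[0])),P.mean(0))
print(fish(f,[[264.5,20],[266,110]],.077))
# board check lean
W=cloud(load("top7")); 
cv2.imwrite("pics/t7.png",load("top7")['p'][:,:,::-1])
```

```text
[[ 0.5009 -0.3036  0.086 ]
 [ 0.5114 -0.4198  0.086 ]]
0.1166763487202608 95.12552080301346 [ 0.5061 -0.3617  0.086 ]
[[ 0.4927 -0.2205  0.077 ]
 [ 0.4992 -0.2889  0.077 ]]
```

Emit:
step_arm([
  [[-0.3, -0.3, -0.4], [4, 25, -2], 0.3],
  [[-0.3, -0.3, -0.4], [4, 55, -2], 0.3],
  [[-0.3, -0.3, -0.4], [4, 78, -2], 0.3],
  [[-0.3, -0.3, -0.4], [4, 90, -2], 0.3],
  [[-0.3, -0.3, -0.4], [4, 95, -2], 0.3],
  [[-0.3, -0.3, -0.4], [4, 95, -2], 0.3],
])

```text
time: 9.7
eef_pos: [0.5051, -0.3623, 0.0668]
tcp_rot: [0.708, 0.032, -0.03, -0.705]
contact_force: [-0.4, -0.5, 1.2]
opening: 0.7
```

Emit:
step_arm([
  [[0, 0, 0], [0, 0, 0], 0.5],
  [[0, 0, 0], [0, 0, 0], 0.6],
  [[0, 0, 0], [0, 0, 0], 0.75],
  [[0, 0, 0], [0, 0, 0], 0.9],
  [[0, 0, 0], [0, 0, 0], 1],
  [[0, 0, 0], [0, 0, 0], 1],
  [[0, 0, 0], [0, 0, 0], 1],
], newtons=60)

```text
time: 10.28
eef_pos: [0.5055, -0.3638, 0.0687]
tcp_rot: [0.708, 0.032, -0.028, -0.704]
contact_force: [0.3, 0.1, 6.4]
opening: 0.242
```

Emit:
step_arm([
  [[0, 0, 0], [0, -5, 0], 1],
  [[0, 0, 0], [0, -15, 0], 1],
  [[0, 0, 0], [0, -35, 0], 1],
  [[0, 0, 0], [0, -60, 0], 1],
  [[0, 0, 0], [0, -80, 0], 1],
  [[0, 0, 0], [0, -90, 0], 1],
  [[0, 0, 0], [0, -90, 0], 1],
])

```text
time: 10.87
eef_pos: [0.5052, -0.3636, 0.1599]
tcp_rot: [0.709, 0.033, -0.028, -0.704]
contact_force: [-0.4, -0.1, -2.2]
opening: 0.239
```

Run:
```python
from fr import *
from h import *
from plant import viewer
for n in ("scene",'wrist'):
    c=viewer.calibration(n)
    p,d=viewer.read_camera(n); np.savez(f"pics/{n}8.npz",p=p,d=d,**c)
crop(load("scene8"),130,60,290,190,4.5,"pics/s8.png")
cv2.imwrite("pics/w8.png",load("wrist8")['p'][:,:,::-1])
R6=tool(6,0)[0]
rel([((.468,-.03,.145),R6),((.468,-.03,.105),R6)])
```

```text
t 10.97 p [ 0.5037 -0.3621  0.1559] op 0.24 F [-0.671  -0.2795 -1.8147] q [-0.7866  0.2365  1.7807 -0.0003  1.1213 -0.8721]
turn [0.1, -1.1, 0.1] shift [-7.1, 10.1, 334.0] rows>= 8.0
turn [0.1, -1.1, 0.1] shift [-7.2, 50.1, 334.1] rows>= 8.1
```

View pics/s8.png

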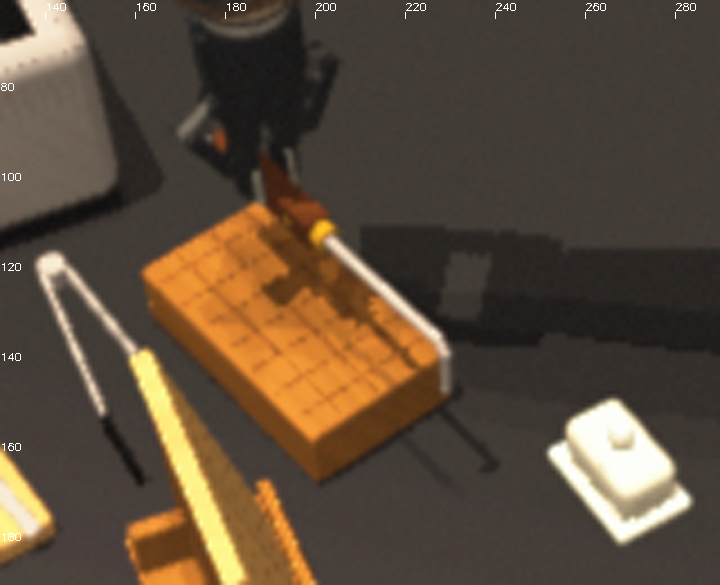

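View pics/w8.png

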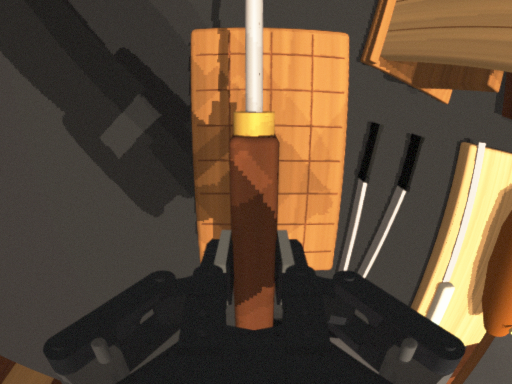

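Run:
```python
from fr import *
from h import *
f=load("scene8")
p=np.array([.5037,-.3621,.1559]); z=np.array([-np.sin(np.radians(4.9)),np.cos(np.radians(4.9)),0])
for dz in (.002,.005,.009):
    H=p+[0,0,dz]
    print(dz,proj(f,[H+.204*z+[0,0,.004],H+.2*z+[0,0,-.05],H+.075*z]))
w=load("wrist8");
print(onplane(f,[[228.9,135.7]],.160+.004),onplane(f,[[229.1,147.2]],.11))
```

```text
0.002 [[228.8405 137.0926]
 [228.7854 147.2766]
 [203.5184 114.6647]]
0.005 [[228.7983 136.4666]
 [228.7443 146.6861]
 [203.4368 114.0253]]
0.009 [[228.7417 135.6287]
 [228.6893 145.8958]
 [203.3277 113.1695]]
[[ 0.4839 -0.1619  0.164 ]] [[ 0.4865 -0.161   0.11  ]]
```

Emit:
step_arm([
  [[0, -0.2, 0], [-1, 3, 25], 1],
  [[0, -0.4, 0], [-2, 6, 62], 1],
  [[0, -0.6, 0], [-3, 8, 102], 1],
  [[0, -0.8, 0], [-4, 10, 142], 1],
  [[0, -1, 0], [-5, 10, 182], 1],
  [[0, -1.1, 0], [-6, 10, 222], 1],
  [[0, -1.1, 0], [-6, 10, 262], 1],
  [[0, -1.1, 0], [-7, 10, 300], 1],
  [[0, -1.1, 0], [-7, 20, 325], 1],
  [[0, -1.1, 0], [-7, 35, 334], 1],
])

```text
time: 11.8
eef_pos: [0.4674, -0.027, 0.1194]
tcp_rot: [0.707, 0.039, -0.038, -0.705]
contact_force: [0.6, -0.5, -1.0]
opening: 0.236
```

Run:
```python
from fr import *
R6=tool(6,0)[0]; zz=R6[:,2]
B=np.array([.4477,.292,0])
rel([(B-.2*zz+[0,0,.105],R6),(B-.2*zz+[0,0,.061],R6)])
```

```text
t 11.8 p [ 0.4674 -0.027   0.1194] op 0.236 F [ 0.6338 -0.4935 -0.9528] q [-0.2743 -0.0507  2.1657 -0.0014  1.0245 -0.3817]
turn [0.1, 0.2, 0.1] shift [14.2, 14.2, 119.3] rows>= 2.9
turn [0.1, 0.2, 0.1] shift [14.1, 58.2, 119.4] rows>= 3.2
```

Emit:
step_arm([
  [[0, 0, 0], [1, 8, 10], 1],
  [[0, 0, 0], [4, 14, 35], 1],
  [[0, 0, 0], [8, 14, 65], 1],
  [[0, 0, 0], [11, 14, 95], 1],
  [[0, 0, 0], [14, 14, 114], 1],
  [[0, 0, 0], [14, 14, 119], 1],
  [[0, 0, 0], [14, 14, 119], 1],
])

```text
time: 12.38
eef_pos: [0.4691, 0.0902, 0.1048]
tcp_rot: [0.707, 0.038, -0.038, -0.705]
contact_force: [-0.8, -0.1, -2.3]
opening: 0.243
```

Run:
```python
from fr import *
from h import *
from plant import viewer
R6=tool(6,0)[0]; zz=R6[:,2]
B=np.array([.4477,.292,0])
for n in ("scene",'wrist','top'):
    c=viewer.calibration(n)
    p,d=viewer.read_camera(n); np.savez(f"pics/{n}9.npz",p=p,d=d,**c)
crop(load("scene9"),260,190,400,320,4.5,"pics/s9.png")
crop(load("top9"),120,150,260,250,5.5,"pics/t9.png")
cv2.imwrite("pics/w9.png",load("wrist9")['p'][:,:,::-1])
rel([(B-.2*zz+[0,0,.105],R6),(B-.2*zz+[0,0,.061],R6)])
from plant import ctrl
s=ctrl.get_state();R=Rn.from_quat(s['tcp_rot']).as_matrix();print(R)
P=s['eef_pos']+.2*R[:,2]-.045*np.array([0,0,1]);print("pin tip pred",P,proj(load("scene9"),P),proj(load("scene9"),P+[0,0,.045]))
```

```text
t 12.53 p [0.4698 0.0885 0.1055] op 0.241 F [ 0.4395 -0.3755 -1.5756] q [-0.0247 -0.0049  2.1504 -0.0039  0.9947 -0.1265]
turn [0.2, -0.0, 0.1] shift [-0.8, 0.5, 4.7] rows>= 0.1
turn [0.2, -0.0, 0.1] shift [-0.8, 44.5, 4.9] rows>= 1.1
[[ 0.9946  0.0013 -0.1037]
 [ 0.1037 -0.0033  0.9946]
 [ 0.001  -1.     -0.0034]]
pin tip pred [0.4491 0.2874 0.0598] [[327.9636 249.6515]] [[329.9992 242.4394]]
```

View pics/s9.png

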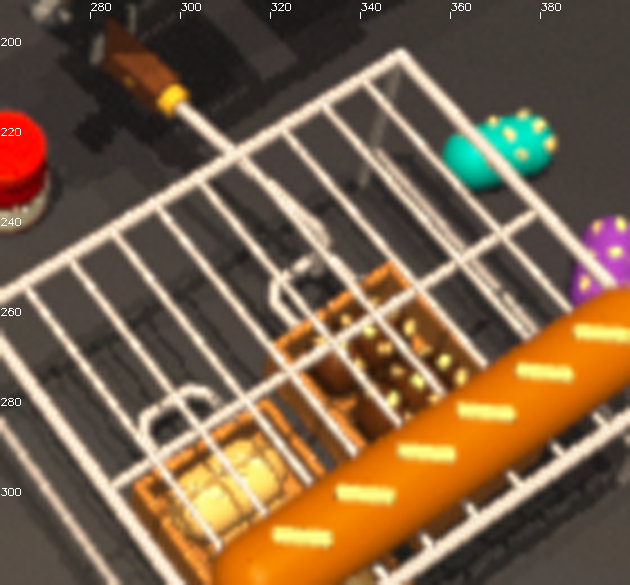

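View pics/w9.png

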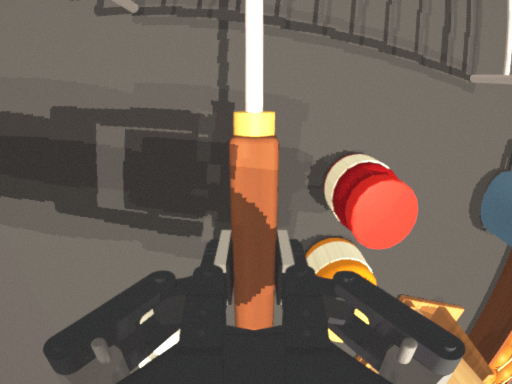

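View pics/t9.png

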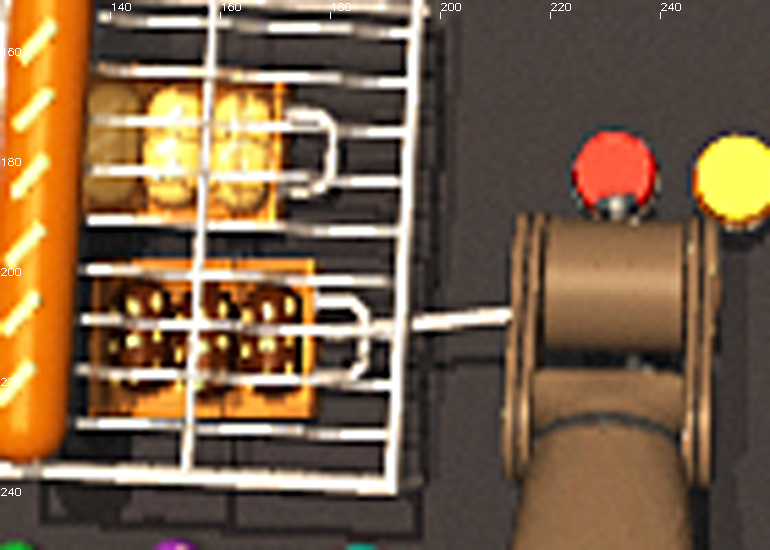

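Emit:
step_arm([
  [[0.2, 0, 0], [-1, 1, 5], 1],
  [[0.2, 0, 0], [-1, 10, 5], 1],
  [[0.2, 0, 0], [-1, 20, 5], 1],
  [[0.2, 0, 0], [-1, 30, 5], 1],
  [[0.2, 0, 0], [-1, 39, 5], 1],
  [[0.2, 0, 0], [-1, 44, 5], 1],
  [[0.2, 0, 0], [-1, 44, 5], 1],
])

```text
time: 13.12
eef_pos: [0.4672, 0.0941, 0.0599]
tcp_rot: [-0.706, -0.036, 0.038, 0.706]
contact_force: [0.3, -0.4, -1.4]
opening: 0.245
```

Run:
```python
from fr import *
from h import *
from plant import viewer,ctrl
rel([])
s=ctrl.get_state();R=Rn.from_quat(s['tcp_rot']).as_matrix()
for n in ("scene",'top'):
    c=viewer.calibration(n)
    p,d=viewer.read_camera(n); np.savez(f"pics/{n}10.npz",p=p,d=d,**c)
crop(load("scene10"),290,220,370,290,8,"pics/s10.png",10)
crop(load("top10"),160,180,240,240,8,"pics/t10.png",10)
P=s['eef_pos']+.2*R[:,2]-.045*np.array([0,0,1]);f=load("scene10");print("pin tip pred",P,proj(f,P),proj(f,P+[0,0,.045]),proj(f,[.4477,.2742,.035]))
```

```text
t 13.12 p [0.4672 0.0941 0.0599] op 0.245 F [ 0.3    -0.4218 -1.4205] q [-0.015   0.0709  2.1729  0.0007  0.8997 -0.1201]
pin tip pred [0.4463 0.293  0.0151] [[327.984  257.3017]] [[329.968  250.4797]] [[324.3194 249.9623]]
```

View pics/s10.png

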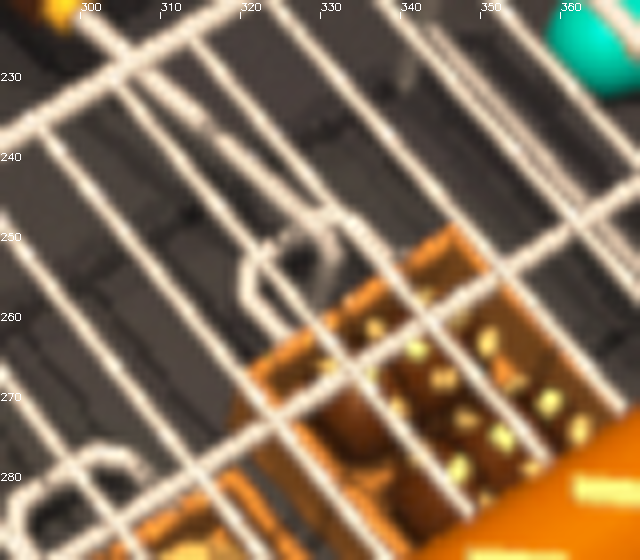

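View pics/t10.png

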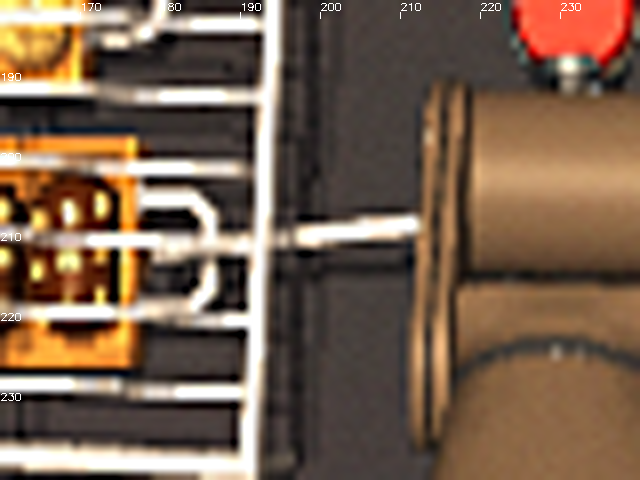

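Emit:
step_arm([
  [[0, 0, 0], [0, 0, -3], 1],
  [[0, 0, 0], [-0.7, 0, -7], 1],
  [[0, 0, 0], [-1.2, 0, -11], 1],
  [[0, 0, 0], [-1.7, 0, -16], 1],
  [[0, 0, 0], [-2.4, 0, -23], 1],
  [[0, 0, 0], [-3.3, 0, -31], 1],
  [[0, 0, 0], [-4.2, 0, -40], 1],
  [[0, 0, 0], [-5.1, 0, -48], 1],
  [[0, 0, 0], [-5.7, 0, -54], 1],
  [[0, 0, 0], [-6, 0, -57], 1],
])

```text
time: 14.05
eef_pos: [0.4687, 0.0358, 0.0621]
tcp_rot: [-0.706, -0.037, 0.036, 0.706]
contact_force: [0.0, 2.9, -1.7]
opening: 0.242
```

Run:
```python
from fr import *
from h import *
from plant import viewer,ctrl
rel([])
s=ctrl.get_state();R=Rn.from_quat(s['tcp_rot']).as_matrix()
for n in ("scene",'top'):
    c=viewer.calibration(n)
    p,d=viewer.read_camera(n); np.savez(f"pics/{n}11.npz",p=p,d=d,**c)
crop(load("scene11"),240,180,390,300,5,"pics/s11.png",10)
crop(load("top11"),110,150,250,250,5,"pics/t11.png",10)
print("pin",s['eef_pos']+.2*R[:,2])
```

```text
t 14.05 p [0.4687 0.0358 0.0621] op 0.242 F [ 0.0085  2.91   -1.6971] q [-0.1406  0.0505  2.1896  0.0012  0.8994 -0.245 ]
pin [0.448  0.2347 0.0622]
```

View pics/s11.png

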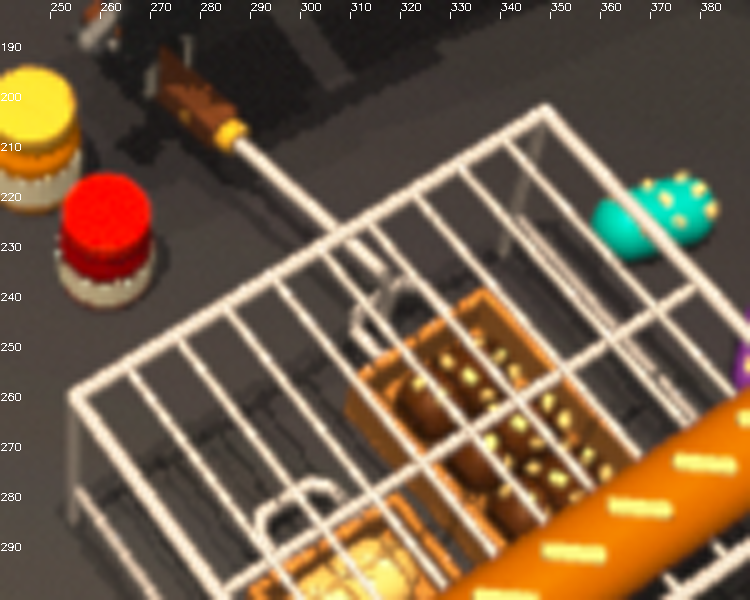

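View pics/t11.png

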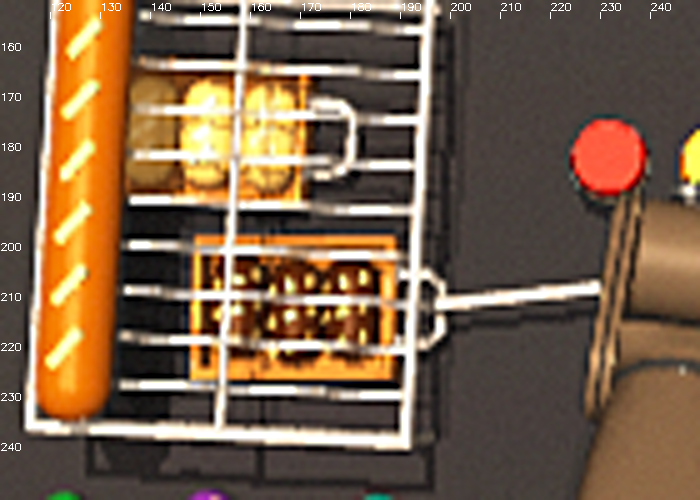

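Emit:
step_arm([
  [[0, 0, 0], [-0.7, 0, -6], 1],
  [[0, 0, 0], [-1.6, 0, -15], 1],
  [[0, 0, 0], [-3, 0, -28], 1],
  [[0, 0, 0], [-4.6, 0, -44], 1],
  [[0, 0, 0], [-6.5, 0, -62], 1],
  [[0, 0, 0], [-8.4, 0, -80], 1],
  [[0, 0, 0], [-10.3, 0, -98], 1],
  [[0, 0, 0], [-12, 0, -114], 1],
  [[0, 0, 0], [-13.3, 0, -126], 1],
  [[0, 0, 0], [-14, 0, -133], 1],
])

```text
time: 14.98
eef_pos: [0.4685, -0.0983, 0.0619]
tcp_rot: [-0.706, -0.037, 0.036, 0.706]
contact_force: [-0.7, 2.5, -2.2]
opening: 0.239
```

Run:
```python
from fr import *
from h import *
from plant import viewer,ctrl
rel([])
s=ctrl.get_state();R=Rn.from_quat(s['tcp_rot']).as_matrix()
for n in ("scene",'top'):
    c=viewer.calibration(n)
    p,d=viewer.read_camera(n); np.savez(f"pics/{n}12.npz",p=p,d=d,**c)
crop(load("scene12"),220,120,390,290,3.5,"pics/s12.png",10)
crop(load("top12"),170,140,340,250,4.5,"pics/t12.png",10)
print("pin",s['eef_pos']+.2*R[:,2])
```

```text
t 14.98 p [ 0.4685 -0.0983  0.0619] op 0.239 F [-0.673   2.5477 -2.1775] q [-0.4198  0.0701  2.1692  0.0016  0.9008 -0.5247]
pin [0.4478 0.1006 0.062 ]
```

View pics/s12.png

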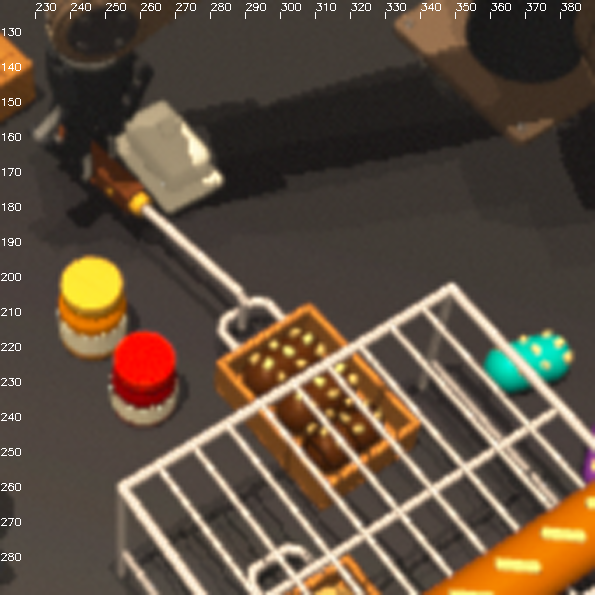

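View pics/t12.png

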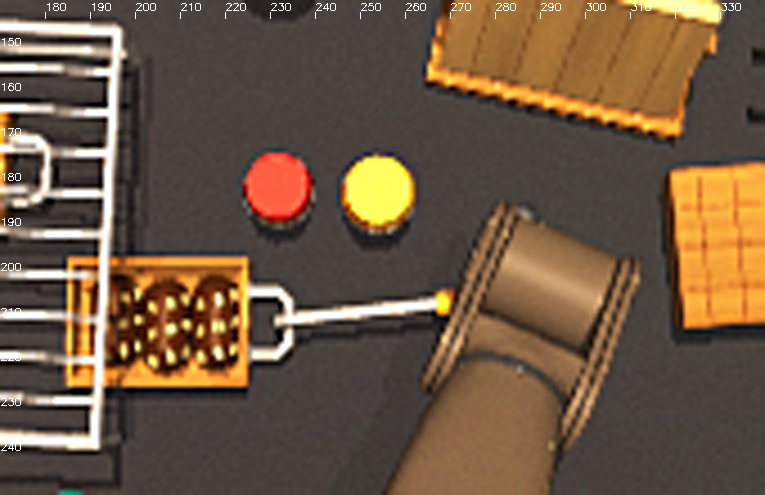

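Emit:
step_arm([
  [[0, 0, 0], [-0.5, 0, -5], 1],
  [[0, 0, 0], [-1.4, 0, -13], 1],
  [[0, 0, 0], [-2.5, 0, -24], 1],
  [[0, 0, 0], [-3.7, 0, -35], 1],
  [[0, 0, 0], [-4.8, 0, -46], 1],
  [[0, 0, 0], [-5.7, 0, -54], 1],
  [[0, 0, 0], [-6.2, 0, -59], 1],
  [[0, 0, 0], [-6.3, 0, -60], 1],
])

```text
time: 15.75
eef_pos: [0.4688, -0.1586, 0.062]
tcp_rot: [0.706, 0.037, -0.036, -0.706]
contact_force: [-0.9, 1.1, -2.0]
opening: 0.239
```

Run:
```python
from fr import *
from h import *
from plant import viewer,ctrl
rel([])
s=ctrl.get_state();R=Rn.from_quat(s['tcp_rot']).as_matrix()
for n in ("scene",'top','wrist'):
    c=viewer.calibration(n)
    p,d=viewer.read_camera(n); np.savez(f"pics/{n}13.npz",p=p,d=d,**c)
crop(load("scene13"),200,100,370,270,3.5,"pics/s13.png",10)
crop(load("top13"),170,140,340,250,4.5,"pics/t13.png",10)
cv2.imwrite("pics/w13.png",load("wrist13")['p'][:,:,::-1])
print("pin",s['eef_pos']+.2*R[:,2])
```

```text
t 15.75 p [ 0.4688 -0.1586  0.062 ] op 0.239 F [-0.8835  1.1429 -2.0036] q [-0.5321  0.1045  2.1315  0.0017  0.9036 -0.6368]
pin [0.4481 0.0404 0.062 ]
```

View pics/s13.png

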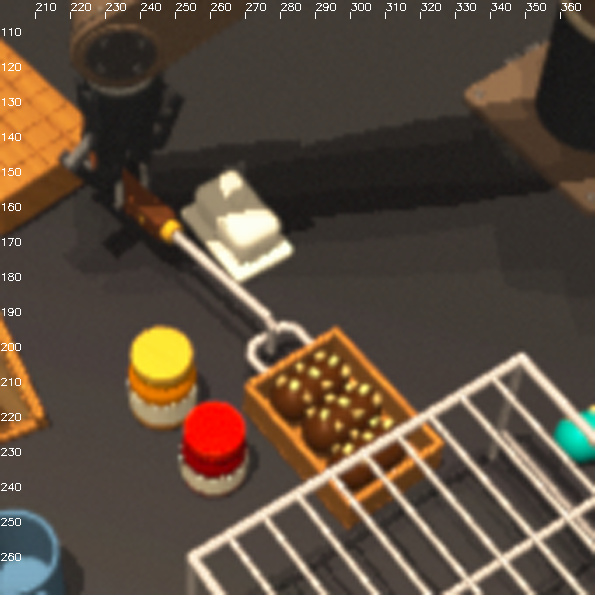

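View pics/t13.png

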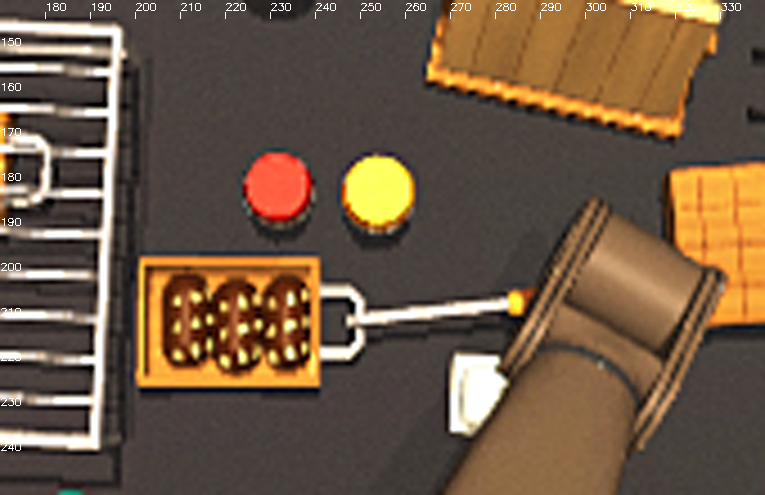

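View pics/w13.png

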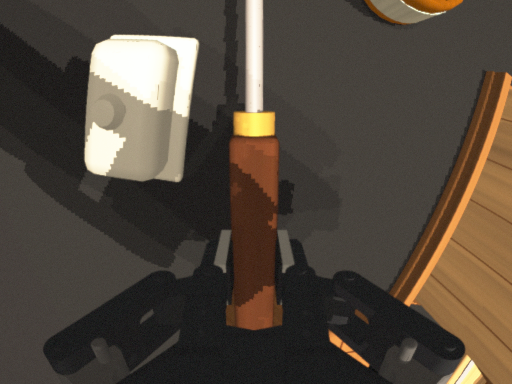

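Run:
```python
from h import *
np.set_printoptions(precision=4,suppress=True)
f=load("top13");o=lambda a,b:[170+a/4.5,140+b/4.5]
print("tray rear rim",onplane(f,[o(137,257),o(137,387),o(320,257),o(320,387)],.045))
print("rack front outer",onplane(f,[o(122,30),o(101,448)],.165))
# handle rear vs block : block corners
print(onplane(f,[o(668,170),o(683,328)],.06))
```

```text
tray rear rim [[0.5005 0.2194 0.045 ]
 [0.393  0.2188 0.045 ]
 [0.5003 0.0677 0.045 ]
 [0.3929 0.0677 0.045 ]]
rack front outer [[0.6713 0.2202 0.165 ]
 [0.3467 0.2341 0.165 ]]
[[ 0.5711 -0.2196  0.06  ]
 [ 0.4409 -0.2305  0.06  ]]
```

The tray's rear rim is at y≈0.219 and the rack front at y≈0.228–0.232, so it is out, but only just. I'll tilt the handle up 5° so it clears the block, then draw the tray 14 mm further.

Emit:
step_arm([
  [[-1.7, 0, 0], [0, -6, 1.6], 1],
  [[-3.4, 0, 0], [0, -12, 3.2], 1],
  [[-5, 0, 0], [0, -17, 5], 1],
  [[-5, 0, 0], [-0.4, -17, 1], 1],
  [[-5, 0, 0], [-0.8, -17, -3], 1],
  [[-5, 0, 0], [-1.2, -17, -7], 1],
  [[-5, 0, 0], [-1.5, -17, -10], 1],
  [[-5, 0, 0], [-1.5, -17, -10], 1],
])

```text
time: 16.57
eef_pos: [0.468, -0.168, 0.0786]
tcp_rot: [0.736, 0.039, -0.035, -0.675]
contact_force: [0.5, 0.7, 0.1]
opening: 0.246
```

Run:
```python
from fr import *
from h import *
from plant import viewer,ctrl
rel([])
s=ctrl.get_state();R=Rn.from_quat(s['tcp_rot']).as_matrix()
for n in ("scene",'top'):
    c=viewer.calibration(n)
    p,d=viewer.read_camera(n); np.savez(f"pics/{n}14.npz",p=p,d=d,**c)
crop(load("scene14"),200,100,370,270,3.5,"pics/s14.png",10)
crop(load("top14"),170,140,340,250,4.5,"pics/t14.png",10)
print("tip",s['eef_pos']+R@[0,.045,.2])
```

```text
t 16.57 p [ 0.468  -0.168   0.0786] op 0.246 F [0.4983 0.6971 0.0651] q [-0.5136  0.0637  2.1405 -0.0894  0.8881 -0.5628]
tip [0.4478 0.0263 0.0165]
```

View pics/s14.png

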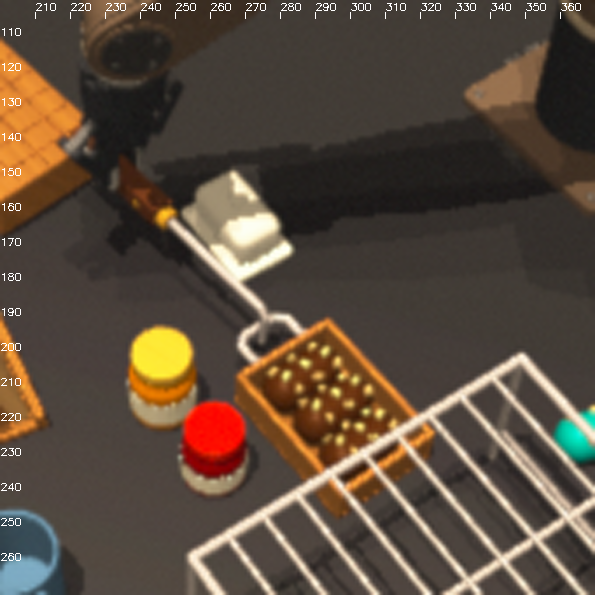

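View pics/t14.png

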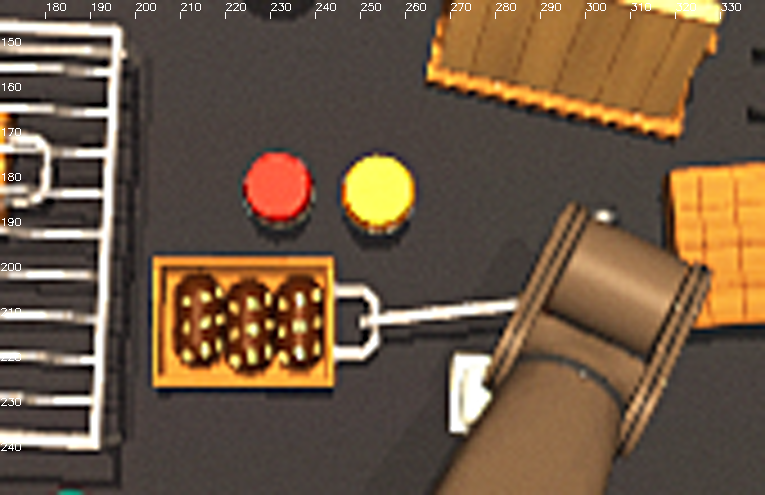

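Run:
```python
from fr import *
R5=tool(4.9,0)[0]; R6=tool(6,0)[0]
from plant import ctrl
p=ctrl.get_state()['eef_pos'];R=Rn.from_quat(ctrl.get_state()['tcp_rot']).as_matrix()
rel([(p+[0,.008,0],R),(p+[0,.008,.06],R),(p+[0,0,.10],R6),((.505,-.363,.17),R5)])
```

```text
t 16.67 p [ 0.4681 -0.1679  0.0787] op 0.24 F [-0.3044  0.9466 -1.6084] q [-0.5131  0.0632  2.1407 -0.09    0.8878 -0.5623]
turn [-0.0, 0.0, 0.0] shift [0.8, -0.7, 7.9] rows>= 0.2
turn [-0.0, 0.0, 0.0] shift [0.9, -60.5, 2.7] rows>= 1.5
turn [5.0, -0.0, 0.1] shift [0.2, -99.6, -8.7] rows>= 2.4
turn [5.0, 1.1, 0.2] shift [16.5, -73.7, -205.1] rows>= 5.2
```

Emit:
step_arm([
  [[0, 0, 0], [0.5, -0.5, 5], 1],
  [[0, 0, 0], [1, -1, 9], 1],
  [[0, 0, 0], [1, -20, 7], 1],
  [[0, 0, 0], [1, -42, 5], 1],
  [[0, 0, 0], [1, -65, 2], 1],
  [[2, 0, 0], [0, -85, -3], 1],
  [[4, 0, 0], [0, -97, -8], 1],
  [[5, 0, 0], [0, -100, -9], 1],
  [[5, 0, 0], [0, -100, -9], 1],
])

```text
time: 17.42
eef_pos: [0.4688, -0.1686, 0.1806]
tcp_rot: [0.707, 0.038, -0.035, -0.706]
contact_force: [-0.1, 0.4, -2.5]
opening: 0.239
```

Run:
```python
from fr import *
from h import *
from plant import viewer
R5=tool(4.9,0)[0]
rel([((.505,-.363,.17),R5),((.505,-.363,.085),R5),((.505,-.363,.068),R5)])
for n in ("scene",):
    c=viewer.calibration(n)
    p,d=viewer.read_camera(n); np.savez(f"pics/{n}15.npz",p=p,d=d,**c)
crop(load("scene15"),180,80,370,270,3.1,"pics/s15.png",10)
```

```text
t 17.42 p [ 0.4688 -0.1686  0.1806] op 0.239 F [-0.1097  0.4254 -2.4966] q [-0.5498 -0.0623  2.0537  0.0015  1.1455 -0.6545]
turn [0.1, 1.1, 0.3] shift [15.7, 11.1, -197.1] rows>= 4.7
turn [0.1, 1.1, 0.3] shift [15.3, 96.1, -197.0] rows>= 5.3
turn [0.1, 1.1, 0.3] shift [15.3, 113.1, -196.9] rows>= 5.5
```

View pics/s15.png

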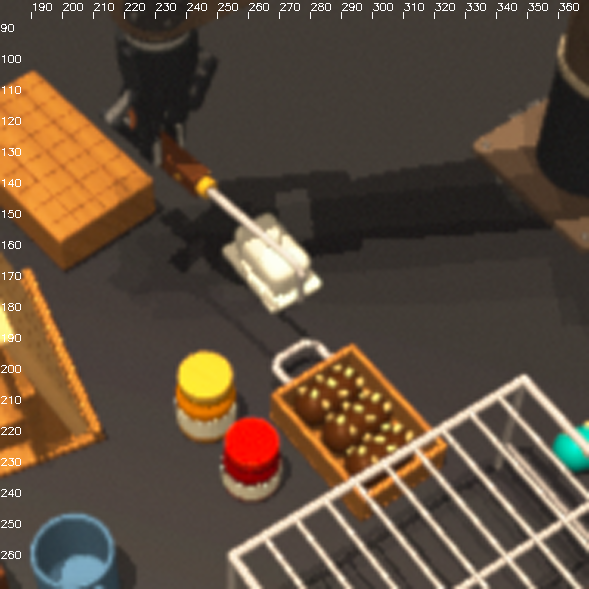

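Emit:
step_arm([
  [[0, 0.3, 0], [2, 1, -25], 1],
  [[0, 0.6, 0], [5, 2, -60], 1],
  [[0, 0.9, 0], [8, 5, -100], 1],
  [[0, 1.1, 0.3], [11, 8, -140], 1],
  [[0, 1.1, 0.3], [14, 11, -172], 1],
  [[0, 1.1, 0.3], [15, 15, -190], 1],
  [[0, 1.1, 0.3], [15, 35, -197], 1],
  [[0, 1.1, 0.3], [15, 65, -197], 1],
  [[0, 1.1, 0.3], [15, 90, -197], 1],
  [[0, 1.1, 0.3], [15, 96, -197], 1],
])

```text
time: 18.3
eef_pos: [0.5003, -0.3582, 0.0757]
tcp_rot: [-0.703, -0.026, 0.035, 0.71]
contact_force: [-0.7, 1.0, -2.5]
opening: 0.24
```

Run:
```python
from fr import *
R5=tool(4.9,0)[0]
rel([((.505,-.363,.068),R5)])
```

```text
t 18.3 p [ 0.5003 -0.3582  0.0757] op 0.24 F [-0.6866  1.0328 -2.4829] q [-0.7851  0.3341  1.8229 -0.0031  0.9996 -0.8691]
turn [-0.6, 0.0, -0.7] shift [4.4, 7.6, -5.3] rows>= 0.2
```

Emit:
step_arm([
  [[0, 0, 0], [0, 0, 0], 1],
  [[0, 0, 0], [0, 0, 0], 1],
  [[0, 0, 0], [0, 5, 0], 1],
  [[0, 0, 0], [0, 9, 0], 1],
  [[0, 0, 0], [0, 11, 0], 1],
  [[0, 0, 0], [0, 11, 0], 1],
])

```text
time: 18.8
eef_pos: [0.5039, -0.3619, 0.0725]
tcp_rot: [0.706, 0.029, -0.031, -0.706]
contact_force: [0.8, -0.0, -1.7]
opening: 0.242
```

Emit:
step_arm([
  [[0, 0, 0], [0, 1, 0], 1],
  [[0, 0, 0], [0, 2.5, 0], 1],
  [[0, 0, 0], [0, 4, 0], 1],
  [[0, 0, 0], [0, 4, 0], 1],
])

```text
time: 19.13
eef_pos: [0.504, -0.3622, 0.0689]
tcp_rot: [0.707, 0.029, -0.031, -0.706]
contact_force: [0.3, 1.1, 0.3]
opening: 0.243
```

Emit:
step_arm([
  [[0, 0, 0], [0, 0.7, 0], 1],
  [[0, 0, 0], [0, 0.7, 0], 0.7],
  [[0, 0, 0], [0, 0.5, 0], 0.6],
  [[0, 0, 0], [0, 0, 0], 0.5],
  [[0, 0, 0], [0, 0, 0], 0.4],
  [[0, 0, 0], [0, -15, 0], 0.4],
  [[0, 0, 0], [0, -45, 0], 0.4],
  [[0, 0, 0], [0, -85, 0], 0.4],
  [[0, 0, 0], [0, -120, 0], 0.4],
  [[0, 0, 0], [0, -140, 0], 0.4],
])

```text
time: 19.97
eef_pos: [0.5055, -0.3632, 0.2134]
tcp_rot: [0.708, 0.031, -0.03, -0.705]
contact_force: [0.7, 0.1, 0.4]
opening: 0.601
```

Run:
```python
from fr import *
from h import *
from plant import viewer
rel([])
for n in ("scene",'top'):
    c=viewer.calibration(n)
    p,d=viewer.read_camera(n); np.savez(f"pics/{n}16.npz",p=p,d=d,**c)
cv2.imwrite("pics/t16.png",load("top16")['p'][:,:,::-1]);cv2.imwrite("pics/s16.png",load("scene16")['p'][:,:,::-1])
```

```text
t 19.97 p [ 0.5055 -0.3632  0.2134] op 0.601 F [0.6785 0.1073 0.3947] q [-0.785   0.1847  1.7311 -0.0021  1.2212 -0.87  ]
```

View pics/t16.png

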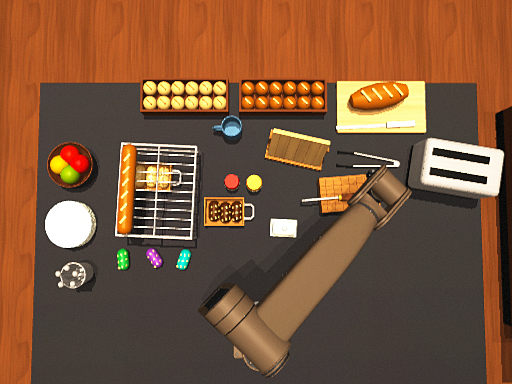

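View pics/s16.png

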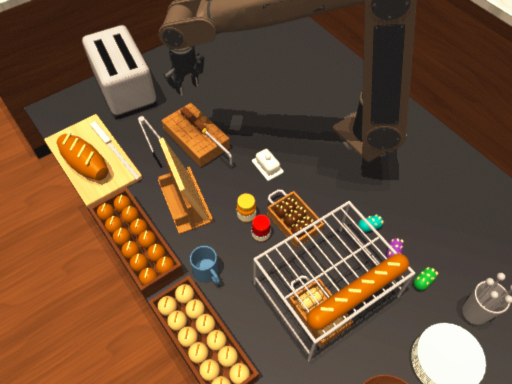

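Run:
```python
from fr import *
from h import *
f=load("top16");W=cloud(f);W0=cloud(load("top0"))
m=np.zeros((384,512),np.uint8);cv2.fillPoly(m,[np.array([[274,134],[326,145],[321,163],[269,152]])],1)
P=W[m>0];P=P[~np.isnan(P[:,0])]
for _ in range(4):
    c=P.mean(0);n=np.linalg.svd(P-c)[2][2];r=(P-c)@n;P=P[abs(r)<2*r.std()+1e-3]
n*=np.sign(n[2]);lean=np.degrees(np.arcsin(n[2]));print("board",c,r.std(),len(P),"lean",lean,"yaw",np.degrees(np.arctan2(n[1],n[0])))
rn=np.array([np.cos(np.radians(-12.7)),np.sin(np.radians(-12.7)),0])
foot=c+(0.012-c[2])/np.cos(np.radians(lean))*np.array([*(np.sin(np.radians(lean))*rn[:2]),np.cos(np.radians(lean))])
print("front face foot in rest x mm",1000*(foot-rest)@rn)
crop(load("scene16"),120,90,320,250,4,"pics/s16c.png"); crop(f,110,110,270,240,4.8,"pics/t16c.png")
d=cv2.absdiff(load("top0")['p'],f['p']).max(2);d=cv2.medianBlur(d,3)
cv2.imwrite("pics/diff.png",(d>40)*np.uint8(255))
```

```text
board [ 0.6697 -0.135   0.1322] 0.0017740960311305588 1042 lean 14.353347308449116 yaw 167.09551625504966
front face foot in rest x mm -20.322076018811792
```

View pics/s16c.png

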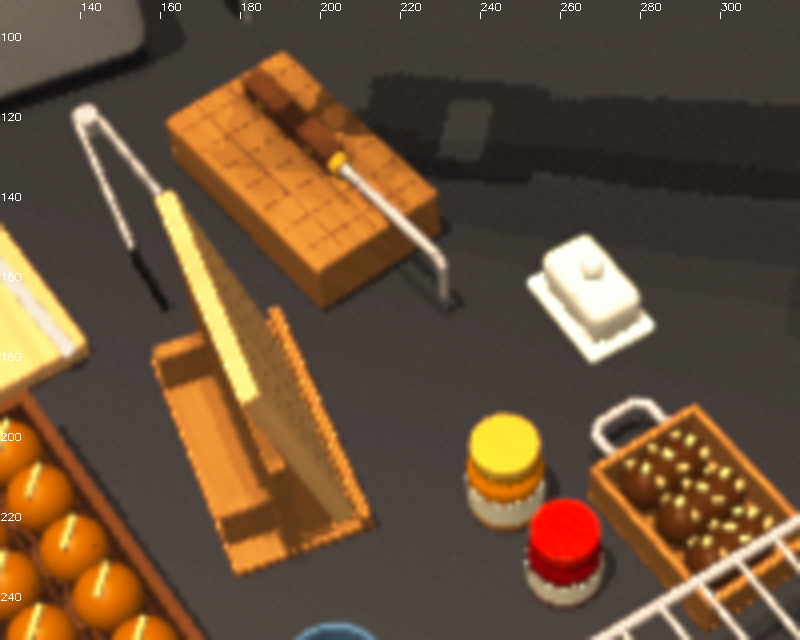

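View pics/t16c.png

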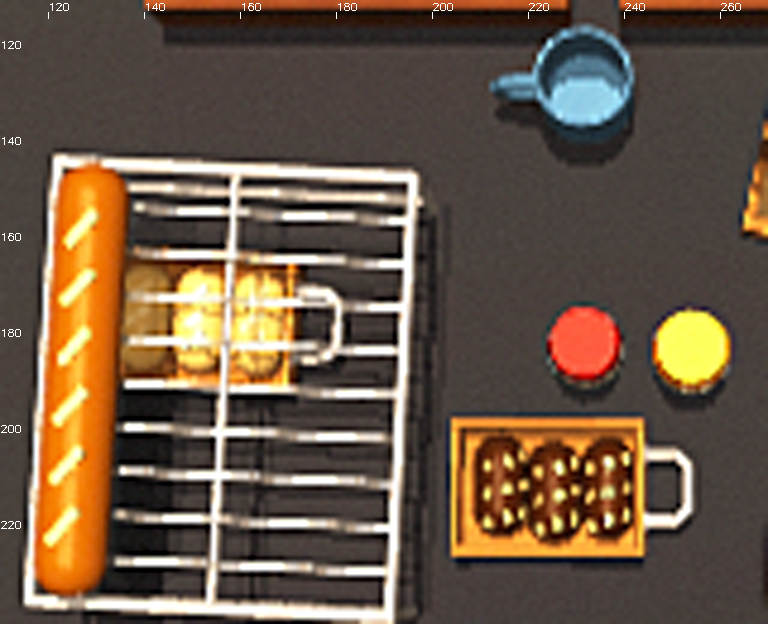

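View pics/diff.png

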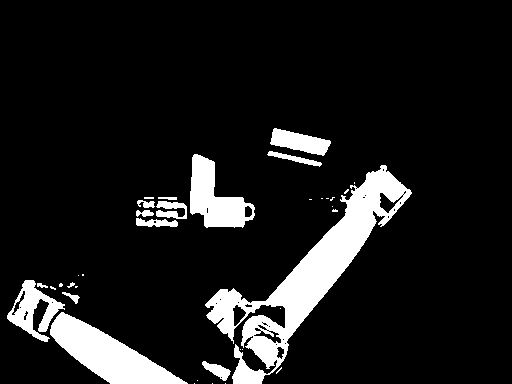

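The checks agree. The board leans 14.4° with its foot between lip and panel, and the seeded tray is clear of the rack with its three rolls in it. The hook is on the block, and nothing else shows in the difference image. I'm handing in.

Run:
```python
from plant import ctrl
print(ctrl.sign_off())
```

```text
the job is handed in; nothing more can be done
None
```

The job is done in the order asked and handed in at about 20 s, well inside the 72 s limit.

- **Board:** it stands in the oak rest, leaning back about 14.4° against the panel. The front of its foot is about 4 mm inside the lip, so it rests slightly steeper than the 16° you gave for a foot touching the lip.
- **Seeded tray:** I drew it out with the hook only. In the last close measurement its rear rim was about 10 mm clear of the rack front. I then pulled it about 14 mm further, which makes the clearance roughly 22–25 mm by estimate. It is upright with all three rolls in it.
- **Hook:** it is back on top of the butcher block, as it lay at the start. The gripper is open and well above it, touching nothing.
- **Everything else:** comparing the first and last top pictures shows no change apart from the board, the tray and the arm. The hook shows only small specks.

Wrist forces in the readings stayed below about 8 N. No check failed. The only disagreement was up to 4 mm between the cameras on the hook handle's position before I gripped it, and it caused no trouble.

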